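Load the warming station with culture dishes and medium

TASK

Get the warming station ready: first push its loose deck plate down until it lies level and flush with the rim all round. Then set every dish flat and centred on a ring of its own lid colour, one dish to a ring, and stand the toppled bottle of medium upright, centred in the square outline on the deck. When all is in place press the green start button, and leave the other things on the bench undisturbed.

Things in the scene. Friction and masses are not known exactly. Their poses are not given: they have to be found in the camera images.
- warmer: White low warming station fixed to the bench, 36 mm high. Origin: on the bench, under the middle of its recess (183 x 331 mm, floor 26 mm up); x away from the robot at yaw 0, z up. Rim and control strip (-x side, 67 mm wide) are 36 mm up. Four stiff rubber pads in the recess, 66 mm in x and 135 mm in y from its middle, hold the deck proud; each yields at about 5 N and stays down (travel 8 mm).
- deck: Loose light grey plate, 178 (x) x 326 (y) x 10 mm, in the recess but standing 4 to 9 mm proud and askew on the pads; fully down its top is flush with the rim. Origin: centre of its underside; axes as the station's, z up. Printed on it: three blue rings (+x row), three orange rings (-x row), a dark square outline at its +y end.
- blue_place0 (a point): Centre of blue ring 0 (66 mm outside diameter) on the deck's top face, far (+x) row; rings in a row are 72 mm apart along y, the two rows 88 mm apart.
- blue_place1 (a point): Centre of blue ring 1 (66 mm outside diameter) on the deck's top face, far (+x) row; rings in a row are 72 mm apart along y, the two rows 88 mm apart.
- blue_place2 (a point): Centre of blue ring 2 (66 mm outside diameter) on the deck's top face, far (+x) row; rings in a row are 72 mm apart along y, the two rows 88 mm apart.
- orange_place0 (a point): Centre of orange ring 0 (66 mm outside diameter) on the deck's top face, near (-x) row; rings in a row are 72 mm apart along y, the two rows 88 mm apart.
- orange_place1 (a point): Centre of orange ring 1 (66 mm outside diameter) on the deck's top face, near (-x) row; rings in a row are 72 mm apart along y, the two rows 88 mm apart.
- orange_place2 (a point): Centre of orange ring 2 (66 mm outside diameter) on the deck's top face, near (-x) row; rings in a row are 72 mm apart along y, the two rows 88 mm apart.
- bottle_place (a point): Centre of the dark square outline (70 mm wide) on the deck's top face, 92 mm in y beyond the last rings.
- blue0: Closed round culture dish with a blue lid, 60 mm diameter, 20 mm high, 45 g; starts on the bench to the robot's right. Origin: centre of its underside, z up. May be absent (None).
- blue1: Closed round culture dish with a blue lid, 60 mm diameter, 20 mm high, 45 g; starts on the bench to the robot's right. Origin: centre of its underside, z up. May be absent (None).
- blue2: Closed round culture dish with a blue lid, 60 mm diameter, 20 mm high, 45 g; starts on the bench to the robot's right. Origin: centre of its underside, z up. May be absent (None).
- orange0: Closed round culture dish with an orange lid, 60 mm diameter, 20 mm high, 45 g; starts on the bench to the robot's right. Origin: centre of its underside, z up. May be absent (None).
- orange1: Closed round culture dish with an orange lid, 60 mm diameter, 20 mm high, 45 g; starts on the bench to the robot's right. Origin: centre of its underside, z up. May be absent (None).
- orange2: Closed round culture dish with an orange lid, 60 mm diameter, 20 mm high, 45 g; starts on the bench to the robot's right. Origin: centre of its underside, z up. May be absent (None).
- bottle: Square bottle of pink medium with a white round cap, 0.25 kg, starting toppled on its side on the bench. Body 56 x 56 mm and 92 mm long, then the cap, 34 mm diameter, to 120 mm. Origin: centre of its underside (foot); its z axis runs from foot to cap, its x and y axes are square to its flat sides.
- start (a joint): Travel of the round green start button (32 mm diameter) in m: 0 released, 0.006 fully down; springs back, about 5 N.
- start_top (a point): Centre of the start button's top face, on the control strip; it is pressed straight down.
- jar: Bystander: amber jar with blue cap, 48 mm diameter, 75 mm high. Origin: centre of its underside. Not part of the job.
- tipbox: Bystander: blue pipette tip box, 125 x 85 x 67 mm. Origin: centre of its underside. Not part of the job.
- timer: Bystander: small white timer, 75 x 60 x 22 mm. Origin: centre of its underside. Not part of the job.
- tuberack: Bystander: orange tube rack with capped tubes, 90 x 180 x 104 mm. Origin: centre of its underside. Not part of the job.
There are look-alikes about, which are no part of the job. What is shaped like the blue1 but turquoise is not meant.

How it is judged:
On the way, in this order (a step that is already met when the one before it is completed fails the run):
1. the deck plate is pressed down level and flush with the rim (z of deck in the frame of warmer below 0.0278 m and angle between deck's own z axis and vertical below 0.018 rad), for 0.2 s.
2. every dish lies on a ring of its colour and the bottle stands upright in its square ((horizontal distance between blue0 and blue_place0 below 0.012 m or horizontal distance between blue0 and blue_place1 below 0.012 m or horizontal distance between blue0 and blue_place2 below 0.012 m) and z of blue0 in the frame of bottle_place between -0.005 and 0.005 m and angle between each of blue0, blue1, blue2, orange0, orange1, orange2, bottle's own z axis and vertical below 0.1 rad and (horizontal distance between blue1 and blue_place0 below 0.012 m or horizontal distance between blue1 and blue_place1 below 0.012 m or horizontal distance between blue1 and blue_place2 below 0.012 m) and z of blue1 in the frame of bottle_place between -0.005 and 0.005 m and (horizontal distance between blue2 and blue_place0 below 0.012 m or horizontal distance between blue2 and blue_place1 below 0.012 m or horizontal distance between blue2 and blue_place2 below 0.012 m) and z of blue2 in the frame of bottle_place between -0.005 and 0.005 m and (horizontal distance between orange0 and orange_place0 below 0.012 m or horizontal distance between orange0 and orange_place1 below 0.012 m or horizontal distance between orange0 and orange_place2 below 0.012 m) and z of orange0 in the frame of bottle_place between -0.005 and 0.005 m and (horizontal distance between orange1 and orange_place0 below 0.012 m or horizontal distance between orange1 and orange_place1 below 0.012 m or horizontal distance between orange1 and orange_place2 below 0.012 m) and z of orange1 in the frame of bottle_place between -0.005 and 0.005 m and (horizontal distance between orange2 and orange_place0 below 0.012 m or horizontal distance between orange2 and orange_place1 below 0.012 m or horizontal distance between orange2 and orange_place2 below 0.012 m) and z of orange2 in the frame of bottle_place between -0.005 and 0.005 m and horizontal distance between bottle and bottle_place below 0.016 m and z of bottle in the frame of bottle_place between -0.006 and 0.006 m), for 0.2 s.
3. the start button is pressed down (value of joint start above 0.0042 m), for 0.05 s.
At the end, for the whole second after the job is handed in: Deck flush with the rim (middle within 1.8 mm, tilt under 0.018 rad); every dish flat on the deck within 12 mm of the centre of a ring of its colour; bottle upright on the deck within 16 mm of the centre of its square; button released; dishes and bottle at rest (all of step 1 and all of step 2 and linear speed of each of blue0, blue1, blue2, orange0, orange1, orange2, bottle below 0.02 m/s and value of joint start below 0.0015 m); the robot touches nothing.
It fails at once if the jar is shoved more than 30 mm or tipped over (distance of jar from where it was at the start of the episode above 0.03 m or angle between jar's own z axis and vertical above 0.5 rad).
It fails at once if the tipbox is shoved more than 30 mm or tipped over (distance of tipbox from where it was at the start of the episode above 0.03 m or angle between tipbox's own z axis and vertical above 0.5 rad).
It fails at once if the timer is shoved more than 30 mm or tipped over (distance of timer from where it was at the start of the episode above 0.03 m or angle between timer's own z axis and vertical above 0.5 rad).
It fails at once if the tuberack is shoved more than 30 mm or tipped over (distance of tuberack from where it was at the start of the episode above 0.03 m or angle between tuberack's own z axis and vertical above 0.5 rad).
Of blue0, blue1, blue2 only 2 to 3 are there at a start; the rules pass over those that are not, and their reading is None.
Of orange0, orange1, orange2 only 2 to 3 are there at a start; the rules pass over those that are not, and their reading is None.
At some moment in a run one of blue0, blue1, blue2, orange0, orange1, orange2 may be knocked a few centimetres aside while the robot is not near it.
It also fails if it takes over 210 s, if anything falls off the work surface, if the arm or the gripper's body presses on something with over 40 N, if the wrist force passes 120 N, or if a joint passes its speed limit or range.

ROBOT

A 6-joint arm with a two-finger parallel gripper is mounted at the origin on the work surface. World frame = base frame: x ahead of the robot, y to its left, z up, the work surface at z = 0. Lengths are in m, angles in rad, forces in N, time in s.
With the tool pointing down it reaches from about 0.25 to 0.775 m from the base axis. Payload 4 kg.
Tool frame: the origin (TCP) lies midway between the tips of the shut fingers; the grasp point (between the pads) lies 19 mm behind it; z points along the fingers, y is the line along which they close (so a half turn about z gives the same grasp; the last joint's range is limited). The gripper opens to 94 mm and grips with 3 to 60 N. Pads are 16 mm wide; open, the fingers measure 119 mm over their backs; the gripper's body (75 mm by 177 mm) begins 78 mm behind the grasp point.
Start: joints at [-1.368, 0.087, 1.371, -0, 1.684, -0.103], TCP at [0.166, -0.525, 0.206] pointing down, gripper open.
Joint ranges: [-3.1, 3.1], [-0.76, 2.03], [0.27, 2.55], [-1.08, 4.22], [0.17, 2.65], [-2.57, 2.57]. Speed limits (rad/s): [2.79, 2.79, 3.14, 3.14, 3.14, 3.14].

INTERFACE

Orientations are given as [roll, pitch, yaw] about the fixed x, y, z axes, in that order (R = Rz(yaw) Ry(pitch) Rx(roll)).
In Python, from bench import robot gives the robot as it stands. The module is installed in compiled form; this text tells all that it offers.
- The arm moves only by the tool arm_command, never from a script. Its argument "targets" is a list of rows, each a list of 4 numbers: the shift along the world's x, y, z as a fraction of full scale, then the turn about the world's z as a fraction of full scale. A call has 1 to 8 rows; each row is the pose to reach, as a shift and turn from the pose commanded when the call began; what a row does not reach only later rows make up. Full scale, the value 1, is 0.5 m for a shift and 120 degrees for a turn. A row lasts 1/12 s, in which the tool goes at most 41.7 mm and 7.16 degrees, less where a joint would pass 70% of its speed; a pose out of reach is approached as far as the arm can. A call with a number of a shift or a turn outside -1 to 1 is refused whole. A call with a gripper value outside its range is refused whole. "claw" is the closure, from 0 (fully open) to 1 (shut), set as the call begins (left out, the last holds). The fingers move at their own pace and stop on an object; the grip force is fixed at half the most. Time passes only in rows, so rows that repeat a pose let the fingers close. It gives the time, the measured TCP pose, the force, the opening and the grip force at its end, in the units of the state.
- robot.get_obs(): the state, without advancing time (a new reading comes with each control period).
- robot.snapshot(name): name is "side" or "top"; returns the picture (384x512x3 uint8, red, green, blue); there is no depth.
- robot.camera_info(name): a dict with "vfov" (degrees; the focal length in pixels is half the picture's height over the tangent of half this angle, whatever the lens; pixels are square), "cx", "cy" (the principal point, pixels), "extrinsics" (4x4, takes a point from camera to world coordinates). Camera axes: x right, y up, looking along -z (the intrinsics and any distortion apply to the point x, -y, -z); pixel columns grow to the right and rows downward; lengths in m; the calibration is good to about 2 mm. A picture is of the moment at which its call begins. camera_info takes no time and is no camera call.
- robot.close_job(): hands the job in; it is judged then, once.
The state is a dict: "time": time; "joint_positions": joint angles; "qvel": joint speeds; "joint_torque": joint torques, N m; "tool_pos": TCP position; "ee_rot": TCP orientation; "wrist_force": force on the tool from outside, world axes, zero at the start; "wrist_torque": the same for the moment, N m; "width": finger opening in m; "finger_force": force on a finger pad.
Only numpy, scipy, OpenCV 4.12 (cv2) and the standard library are available. Lean on these libraries where they do the work, as an engineer would, in place of code of your own. Each camera call takes 0.05 s, during which the arm holds its last target. There are 200 camera calls.

## Working session

There is one attempt and no reset: what is moved stays moved. The work goes in short steps, Python scripts to look and compute and a tool call to move; the robot and the scene stay as the last step left them, time stands still between calls to the robot, and variables do not carry over. Pictures are saved under pics/ and viewed, at most 14 in all, crops included, and the job is handed in when it is done.

Besides the shell and the picture viewer there is one more tool, called after "Request:" as a command line: name --pt "numbers of a row" for each row, then --argument value for the rest. arm_command: Moves the arm, as the interface text tells. Shift numbers are shares of 0.5 m and turn numbers shares of 120 degrees, none past 1 either way. Its arguments: {"type":"object","properties":{"targets":{"type":"array"},"claw":{"type":"number"}},"required":["targets"]}

```bash
mkdir -p pics
python3 - <<'E'
from bench import robot
import cv2
for n in("top","side"):
    im=robot.snapshot(n); cv2.imwrite(f"pics/{n}0.png",im[:,:,::-1]); 
    i=robot.camera_info(n); print(n,i)
print(robot.get_obs())
E
```

```text
top {'vfov': 51.205671172865074, 'cx': 254.33699522563214, 'cy': 198.52669642014993, 'extrinsics': array([[-0.01997569,  0.99726969, -0.07109252,  0.38799757],
       [-0.9995618 , -0.01836678,  0.02321337,  0.06677254],
       [ 0.02184425,  0.07152507,  0.99719958,  1.37903631],
       [ 0.        ,  0.        ,  0.        ,  1.        ]])}
side {'vfov': 44.0719439019776, 'cx': 251.4883629860219, 'cy': 190.8434595856383, 'extrinsics': array([[-0.76904069,  0.46183033, -0.44191533, -0.13227253],
       [-0.63909633, -0.54311124,  0.54459715,  0.81482141],
       [ 0.0115023 ,  0.70124384,  0.71282872,  1.03883717],
       [ 0.        ,  0.        ,  0.        ,  1.        ]])}
{'time': 0.1, 'joint_positions': array([-1.36806694e+00,  8.78733326e-02,  1.37206445e+00, -1.74287597e-05,
        1.68358490e+00, -1.03107693e-01]), 'qvel': array([-0.00117514, -0.00104648, -0.00274564,  0.00042412, -0.00025251,
        0.00010591]), 'joint_torque': array([ 2.00300965e-03, -3.41251123e+01, -3.03302336e+01,  7.20533263e-02,
        3.04045749e-02, -9.68026870e-05]), 'tool_pos': array([ 0.16548936, -0.52401138,  0.20444507]), 'ee_rot': array([-3.13967109e+00, -1.81418381e-04,  3.05834964e-01]), 'wrist_force': array([-0.3057038 , -0.72456311,  0.38509683]), 'wrist_torque': array([-0.01226961,  0.03091246, -0.01835184]), 'finger_force': 0.0, 'width': 0.09444151910184678}
```

View pics/top0.png

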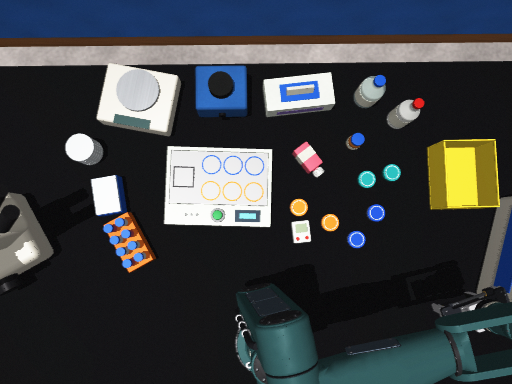

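View pics/side0.png

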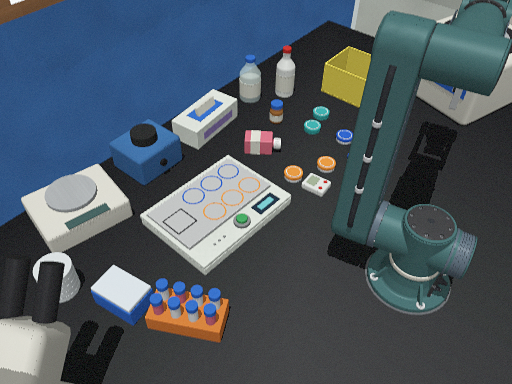

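The top view shows:
- The station spans about (165,147) to (272,226), with the green button at (217,215).
- The orange dishes are at (299,207) and (330,222), and the blue dishes at (376,213) and (357,240).
- The toppled bottle is at (309,157), with its cap end at (319,172).
- The timer is at (301,232), the jar at (356,141), the tip box at (108,195) and the tube rack at (128,240).

Look-alikes:
- **Blue dishes:** turquoise dishes at (367,180) and (392,172), and the jar's blue cap at (356,140). The tube caps and the clear bottle's cap at (380,81) are also blue.
- **Orange dishes:** the tube rack at (128,240).
- **Bottle:** clear bottles at (369,93) and (403,114).

I choose the royal-blue flat discs (376,213) and (357,240), the orange discs (299,207) and (330,222), and the pink bottle.

```bash
cat > h.py <<'E'
from bench import robot
import cv2, numpy as np
def snap(n="top"): return robot.snapshot(n)
def cam(n):
    i=robot.camera_info(n); return i,192/np.tan(np.radians(i["vfov"]/2)),i["extrinsics"]
def px2w(n,uv,z):
    i,f,E=cam(n); uv=np.atleast_2d(uv).astype(float)
    d=np.c_[(uv[:,0]-i["cx"])/f,-(uv[:,1]-i["cy"])/f,-np.ones(len(uv))]@E[:3,:3].T
    o=E[:3,3]; return o+d*((z-o[2])/d[:,2])[:,None]
def w2px(n,p):
    i,f,E=cam(n); c=(np.atleast_2d(p)-E[:3,3])@E[:3,:3]
    return np.c_[i["cx"]+f*c[:,0]/-c[:,2], i["cy"]-f*c[:,1]/-c[:,2]]
HUE=dict(orange=((8,120,120),(22,255,255)),blue=((108,150,90),(125,255,255)),turq=((82,110,90),(98,255,255)),
 green=((50,110,60),(80,255,255)),pink=((160,70,90),(179,255,255)))
def mask(im,c): return cv2.inRange(cv2.cvtColor(im,cv2.COLOR_RGB2HSV),*HUE[c])
def blobs(im,c,amin=40):
    n,l,s,ce=cv2.connectedComponentsWithStats(mask(im,c))
    return [(ce[k],s[k]) for k in range(1,n) if s[k][4]>=amin]
def dishes(n="top",im=None):
    im=snap(n) if im is None else im; out=[]
    for c in("orange","blue","turq"):
        for m,s in blobs(im,c,60):
            hull=[q for q in cv2.findContours((cv2.connectedComponents(mask(im,c))[1]*0+mask(im,c)).astype(np.uint8),cv2.RETR_EXTERNAL,cv2.CHAIN_APPROX_NONE)[0] if cv2.pointPolygonTest(q,(float(m[0]),float(m[1])),False)>=0]
            if not hull: continue
            (x,y),(a,b),_=cv2.minAreaRect(hull[0])
            if max(a,b)>30 or min(a,b)<10 or max(a,b)/min(a,b)>1.4: continue
            w=px2w(n,(x,y),.02)[0]
            out.append((c,np.round((x,y),1),np.round((a,b),1),np.round(w,4)))
    return out
def at(x,y,z,yaw_deg=None):
    "shares from the present pose to a goal, and rows needed"
    o=robot.get_obs(); d=(np.array([x,y,z])-o["tool_pos"]); yw=np.degrees(o["ee_rot"][2])
    t=0 if yaw_deg is None else (yaw_deg-yw+180)%360-180
    print("shares",np.round(d/.5,3),"turn",round(t/120,3),"rows",int(np.ceil(max(np.linalg.norm(d)/.0417,abs(t)/7.16))))
def st():
    o=robot.get_obs(); print("t",round(o["time"],2),"p",np.round(o["tool_pos"],4),"yaw",round(np.degrees(o["ee_rot"][2]),1),"F",np.round(o["wrist_force"],1),"w",round(o["width"],4),"ff",round(o["finger_force"],1),"q",np.round(o["joint_positions"],2))
E
python3 - <<'E'
from h import *
im=snap("top"); ims=snap("side")
for n,i in(("top",im),("side",ims)):
    for d in dishes(n,i): print(n,*d)
    for c in("green","pink"):
        for m,s in blobs(i,c): print(n,c,m.round(1),s, px2w(n,m,.04)[0].round(4))
# station outline
g=cv2.cvtColor(im,cv2.COLOR_RGB2HSV); w=cv2.inRange(g,(0,0,150),(179,40,255)); w=cv2.morphologyEx(w,cv2.MORPH_CLOSE,np.ones((9,9)))
for q in cv2.findContours(w,cv2.RETR_EXTERNAL,cv2.CHAIN_APPROX_NONE)[0]:
    r=cv2.minAreaRect(q)
    if cv2.pointPolygonTest(q,(218,186),False)>0:
        b=cv2.boxPoints(r); W=px2w("top",b,.036); print("station",b.round(1).tolist(),W.round(4).tolist(),np.linalg.norm(W[1]-W[0]),np.linalg.norm(W[2]-W[1]))
# rings: hue contours inside station
for c in("orange","blue"):
    m=cv2.inRange(g,(8,50,100),(25,255,255)) if c=="orange" else cv2.inRange(g,(100,50,80),(125,255,255))
    m[:150]=0;m[203:]=0;m[:,:194]=0;m[:,270:]=0
    for q in cv2.findContours(cv2.morphologyEx(m,cv2.MORPH_CLOSE,np.ones((3,3))),cv2.RETR_EXTERNAL,cv2.CHAIN_APPROX_NONE)[0]:
        if len(q)>30:
            (x,y),(a,b),_=cv2.fitEllipse(q); print(c,round(x,1),round(y,1),round(a,1),round(b,1),px2w("top",(x,y),.041)[0].round(4))
cv2.imwrite("pics/crop1.png",cv2.resize(im[130:260,150:410,::-1],None,fx=3,fy=3,interpolation=cv2.INTER_CUBIC))
E
```

```text
top orange [298.5 207. ] [16. 17.] [ 0.4532 -0.1146  0.02  ]
top orange [329.5 222. ] [16. 17.] [ 0.4002 -0.2189  0.02  ]
top blue [379.5  80.5] [11. 11.] [ 0.8908 -0.4111  0.02  ]
top blue [357.5 139. ] [12. 13.] [ 0.6846 -0.3257  0.02  ]
top blue [375.5 212.5] [17. 17.] [ 0.4294 -0.3778  0.02  ]
top blue [356. 239.] [16. 18.] [ 0.3408 -0.3073  0.02  ]
top blue [356. 239.] [16. 18.] [ 0.3408 -0.3073  0.02  ]
top turq [391.5 172. ] [16. 17.] [ 0.5677 -0.439   0.02  ]
top turq [366.5 179. ] [16. 17.] [ 0.545  -0.3514  0.02  ]
top green [217.  214.7] [213 210   9  10  65] [0.4317 0.161  0.04  ]
top pink [300.4 148.3] [293 141  17  17 110] [ 0.6514 -0.1241  0.04  ]
top pink [311.8 163.1] [301 153  22  20 235] [ 0.6002 -0.1613  0.04  ]
side orange [326. 163.] [14. 18.] [ 0.3974 -0.2147  0.02  ]
side orange [293. 172.] [14. 18.] [ 0.4531 -0.1119  0.02  ]
side blue [276.5 104. ] [10. 11.] [ 0.7157 -0.3678  0.02  ]
side blue [161.5 284.5] [13. 11.] [0.4606 0.4374 0.02  ]
side blue [178.8 287.6] [13.  11.6] [0.4208 0.4158 0.02  ]
side blue [196.3 291.3] [12.  12.7] [0.38   0.3953 0.02  ]
sid
[... 398 characters left out ...]
143] [ 0.644  -0.1138  0.04  ]
side pink [266.2 142.3] [260 131  14  24 295] [ 0.5933 -0.1518  0.04  ]
side pink [181.7 297.7] [175 293  11  11  57] [0.384  0.4391 0.04  ]
side pink [158.2 309.5] [152 304  12  11  82] [0.4034 0.4972 0.04  ]
side pink [210.5 320.1] [206 316  10   9  71] [0.2899 0.4379 0.04  ]
station [[163.6999969482422, 223.6999969482422], [165.8000030517578, 145.60000610351562], [272.0, 148.5], [269.8999938964844, 226.60000610351562]] [[0.4053, 0.3389, 0.036], [0.6683, 0.3308, 0.036], [0.6528, -0.0279, 0.036], [0.3887, -0.0147, 0.036]] 0.2630788288734634 0.35901061887640484
orange 232.2 190.9 19.3 70.3 [0.5105 0.1094 0.041 ]
blue 233.0 164.8 19.0 70.3 [0.5985 0.1052 0.041 ]
```

View pics/crop1.png

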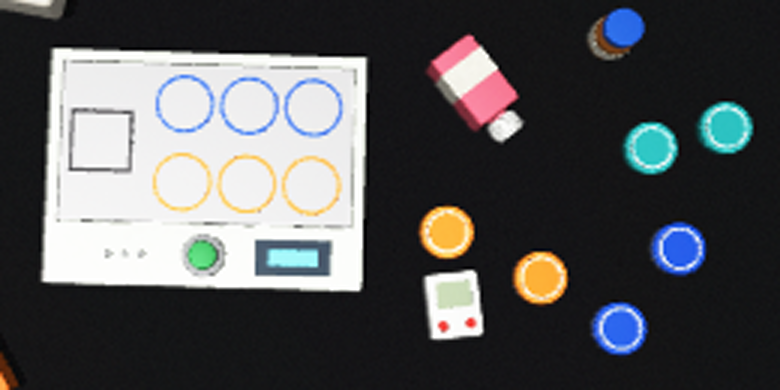

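The crop confirms the targets: royal-blue discs at crop (678,248) and (619,328), orange at (447,232) and (541,277), and the turquoise ones set apart. The station comes out at 263 x 359 mm, as its sizes require, with yaw about -2.5° and its middle near (0.555, 0.156). Now I start pressing the deck.

Request:
arm_command --pt "0.36 0.53 -0.1 0" --pt "0.36 0.53 -0.1 0" --pt "0.36 0.53 -0.1 0" --pt "0.36 0.53 -0.1 0" --pt "0.36 0.53 -0.1 0" --pt "0.36 0.53 -0.1 0" --pt "0.36 0.53 -0.1 0" --pt "0.36 0.53 -0.1 0" --claw 1

```text
time: 0.87
tool_pos: [0.3464, -0.2567, 0.1549]
ee_rot: [-3.141, -0.001, 0.307]
wrist_force: [0.5, -0.3, 0.2]
width: 0.0441
finger_force: 0.0
```

Request:
arm_command --pt "0.274 0.568 -0.1 0" --pt "0.274 0.568 -0.1 0" --pt "0.274 0.568 -0.1 0" --pt "0.274 0.568 -0.1 0" --pt "0.274 0.568 -0.1 0" --pt "0.274 0.568 -0.1 0" --pt "0.274 0.568 -0.1 0" --pt "0.274 0.568 -0.1 0"

```text
time: 1.53
tool_pos: [0.483, 0.0279, 0.1047]
ee_rot: [-3.14, 0.0, 0.308]
wrist_force: [-0.4, -0.1, 1.0]
width: 0.0006
finger_force: 0.0
```

Run:
```python
from h import *
st(); at(.483,.024,.06)
```

```text
t 1.53 p [0.483  0.0279 0.1047] yaw 17.7 F [-0.4 -0.1  1. ] w 0.0006 ff 0.0 q [-0.06 -0.02  1.68  0.    1.48  1.2 ]
shares [ 0.    -0.008 -0.089] turn 0.0 rows 2
```

Request:
arm_command --pt "0 -0.006 -0.06 0" --pt "0 -0.006 -0.11 0" --pt "0 -0.006 -0.12 0" --pt "0 -0.006 -0.126 0" --pt "0 -0.006 -0.132 0" --pt "0 -0.006 -0.138 0" --pt "0 -0.006 -0.14 0" --pt "0 -0.006 -0.14 0"

```text
time: 2.2
tool_pos: [0.4831, 0.0211, 0.0375]
ee_rot: [3.141, -0.002, 0.305]
wrist_force: [-1.7, 1.2, 2.5]
width: 0.0004
finger_force: 1.2
```

Request:
arm_command --pt "0 0 -0.002 0" --pt "0 0 -0.004 0" --pt "0 0 -0.004 0" --pt "0 0 -0.004 0"

```text
time: 2.53
tool_pos: [0.4835, 0.021, 0.0369]
ee_rot: [3.14, -0.003, 0.305]
wrist_force: [-5.8, 1.2, 10.8]
width: 0.0
finger_force: 5.8
```

Request:
arm_command --pt "0 0 -0.002 0" --pt "0 0 -0.004 0" --pt "0 0 -0.004 0" --pt "0 0 -0.004 0"

```text
time: 2.87
tool_pos: [0.4836, 0.021, 0.0366]
ee_rot: [3.14, -0.003, 0.305]
wrist_force: [-8.9, 1.2, 19.5]
width: 0.0007
finger_force: 9.8
```

Request:
arm_command --pt "0 0 0.06 0" --pt "0.024 0.546 0.06 0" --pt "0.024 0.546 0.06 0" --pt "0.024 0.546 0.06 0" --pt "0.024 0.546 0.06 0" --pt "0.024 0.546 0.06 0" --pt "0.024 0.546 0.06 0" --pt "0.024 0.546 0.06 0"

```text
time: 3.53
tool_pos: [0.4955, 0.2985, 0.0629]
ee_rot: [-3.14, -0.004, 0.308]
wrist_force: [0.4, -0.4, 0.1]
width: 0.0004
finger_force: 0.0
```

Request:
arm_command --pt "0 0 -0.02 0" --pt "0 0 -0.03 0" --pt "0 0 -0.036 0" --pt "0 0 -0.042 0" --pt "0 0 -0.048 0" --pt "0 0 -0.054 0" --pt "0 0 -0.058 0" --pt "0 0 -0.058 0"

```text
time: 4.2
tool_pos: [0.4946, 0.2936, 0.0363]
ee_rot: [-3.141, -0.001, 0.304]
wrist_force: [-6.8, -2.0, 15.3]
width: 0.0004
finger_force: 7.7
```

Next corner is (0.627, 0.288), then (0.615, 0.018).

Request:
arm_command --pt "0 0 0.06 0" --pt "0.264 -0.012 0.06 0" --pt "0.264 -0.012 0.06 0" --pt "0.264 -0.012 0.06 0" --pt "0.264 -0.012 0.06 0" --pt "0.264 -0.012 0.06 0" --pt "0.264 -0.012 0.06 0"

```text
time: 4.78
tool_pos: [0.6263, 0.2871, 0.0617]
ee_rot: [3.141, 0.002, 0.304]
wrist_force: [-0.6, -0.3, 0.1]
width: 0.0006
finger_force: 0.0
```

Request:
arm_command --pt "0 0 -0.02 0" --pt "0 0 -0.03 0" --pt "0 0 -0.036 0" --pt "0 0 -0.042 0" --pt "0 0 -0.048 0" --pt "0 0 -0.054 0" --pt "0 0 -0.058 0" --pt "0 0 -0.058 0"

```text
time: 5.45
tool_pos: [0.6262, 0.2888, 0.0364]
ee_rot: [-3.141, -0.0, 0.306]
wrist_force: [-5.0, -2.0, 8.0]
width: 0.0004
finger_force: 4.4
```

Request:
arm_command --pt "0 0 0.06 0" --pt "-0.024 -0.54 0.06 0" --pt "-0.024 -0.54 0.06 0" --pt "-0.024 -0.54 0.06 0" --pt "-0.024 -0.54 0.06 0" --pt "-0.024 -0.54 0.06 0" --pt "-0.024 -0.54 0.06 0" --pt "-0.024 -0.54 0.06 0"

```text
time: 6.12
tool_pos: [0.6142, 0.0139, 0.0638]
ee_rot: [3.139, 0.0, 0.302]
wrist_force: [-0.5, -0.1, 0.6]
width: 0.0003
finger_force: 0.0
```

Request:
arm_command --pt "0 0 -0.02 0" --pt "0 0 -0.03 0" --pt "0 0 -0.036 0" --pt "0 0 -0.042 0" --pt "0 0 -0.048 0" --pt "0 0 -0.054 0" --pt "0 0 -0.058 0" --pt "0 0 -0.058 0"

```text
time: 6.78
tool_pos: [0.6146, 0.02, 0.0363]
ee_rot: [-3.141, -0.001, 0.307]
wrist_force: [-2.6, 1.9, 6.6]
width: 0.0004
finger_force: 3.5
```

Request:
arm_command --pt "0 0 -0.003 0" --pt "0 0 -0.005 0" --pt "0 0 -0.005 0" --pt "0 0 0.06 0" --pt "0.024 0.54 0.06 0" --pt "0.024 0.54 0.06 0" --pt "0.024 0.54 0.06 0" --pt "0.024 0.54 0.06 0"

```text
time: 7.45
tool_pos: [0.622, 0.1873, 0.065]
ee_rot: [3.141, -0.001, 0.306]
wrist_force: [0.2, -0.4, -0.2]
width: 0.0003
finger_force: 0.0
```

Request:
arm_command --pt "0 0.14 0 0" --pt "0 0.14 0 0" --pt "0 0.14 0 0" --pt "0 0.14 -0.04 0" --pt "0 0.14 -0.05 0" --pt "0 0.14 -0.059 0" --pt "0 0.14 -0.063 0" --pt "0 0.14 -0.065 0"

```text
time: 8.12
tool_pos: [0.6206, 0.2554, 0.0362]
ee_rot: [-3.139, 0.002, 0.306]
wrist_force: [-10.9, 0.1, 18.9]
width: 0.0004
finger_force: 9.2
```

Request:
arm_command --pt "0 0 0.08 0" --pt "-0.2 -0.46 0.36 0.15" --pt "-0.2 -0.46 0.36 0.15" --pt "-0.2 -0.46 0.36 0.15" --pt "-0.2 -0.46 0.36 0.15" --pt "-0.2 -0.46 0.36 0.15" --pt "-0.2 -0.46 0.36 0.15" --pt "-0.2 -0.46 0.36 0.15" --claw 0

```text
time: 8.78
tool_pos: [0.5206, 0.0225, 0.2135]
ee_rot: [3.141, -0.0, 0.619]
wrist_force: [0.9, -0.3, -0.7]
width: 0.0505
finger_force: 0.0
```

Request:
arm_command --pt "-0.1 -0.1 0.05 0" --pt "-0.1 -0.1 0.05 0" --pt "-0.1 -0.1 0.05 0" --pt "-0.1 -0.1 0.05 0"

```text
time: 9.12
tool_pos: [0.4716, -0.0264, 0.2384]
ee_rot: [3.139, -0.002, 0.616]
wrist_force: [-0.3, 0.1, -0.1]
width: 0.0769
finger_force: 0.0
```

Run:
```python
from h import *
st(); im=snap("top"); ims=snap("side")
cv2.imwrite("pics/top2.png",im[:,:,::-1]);cv2.imwrite("pics/side2.png",ims[:,:,::-1])
for n,i in(("top",im),("side",ims)):
    for d in dishes(n,i): print(n,*d)
a=cv2.resize(im[135:245,150:400,::-1],(750,330),interpolation=cv2.INTER_CUBIC)
b=cv2.resize(ims[110:210,130:380,::-1],(675,270),interpolation=cv2.INTER_CUBIC)
o=np.zeros((600,750,3),np.uint8);o[:330]=a;o[330:,:675]=b;cv2.imwrite("pics/c2.png",o)
```

```text
t 9.12 p [ 0.4716 -0.0264  0.2384] yaw 35.3 F [-0.3  0.1 -0.1] w 0.0769 ff 0.0 q [-0.18 -0.09  1.49  0.    1.75  0.78]
top orange [329.5 222. ] [16. 17.] [ 0.4002 -0.2189  0.02  ]
top blue [379.5  80.5] [11. 11.] [ 0.8908 -0.4111  0.02  ]
top blue [357.5 139. ] [12. 13.] [ 0.6846 -0.3257  0.02  ]
top blue [375.5 212.5] [17. 17.] [ 0.4294 -0.3778  0.02  ]
top blue [356. 239.] [16. 18.] [ 0.3408 -0.3073  0.02  ]
top blue [356. 239.] [16. 18.] [ 0.3408 -0.3073  0.02  ]
top turq [391.5 172. ] [16. 17.] [ 0.5677 -0.439   0.02  ]
top turq [366.5 179. ] [16. 17.] [ 0.545  -0.3514  0.02  ]
side orange [326. 163.] [14. 18.] [ 0.3974 -0.2147  0.02  ]
side orange [293.  172.5] [13. 18.] [ 0.4517 -0.11    0.02  ]
side blue [161.5 284.5] [13. 11.] [0.4606 0.4374 0.02  ]
side blue [178.8 287.6] [13.  11.5] [0.4208 0.4159 0.02  ]
side blue [196. 291.] [12. 12.] [0.381  0.3951 0.02  ]
side blue [214.  294.5] [13. 12.] [0.3399 0.3737 0.02  ]
side blue [173.5 303. ] [12. 11.] [0.399  0.4548 0.02  ]
side blue [191.5 306. ] [12. 11.] [0.3596 0.4325 0.02  ]
side blue [209.5 310. ] [12. 11.] [0.3187 0.4123 0.02  ]
side turq [321.  112.5] [13. 16.] [ 0.5617 -0.431   0.02  ]
```

View pics/c2.png

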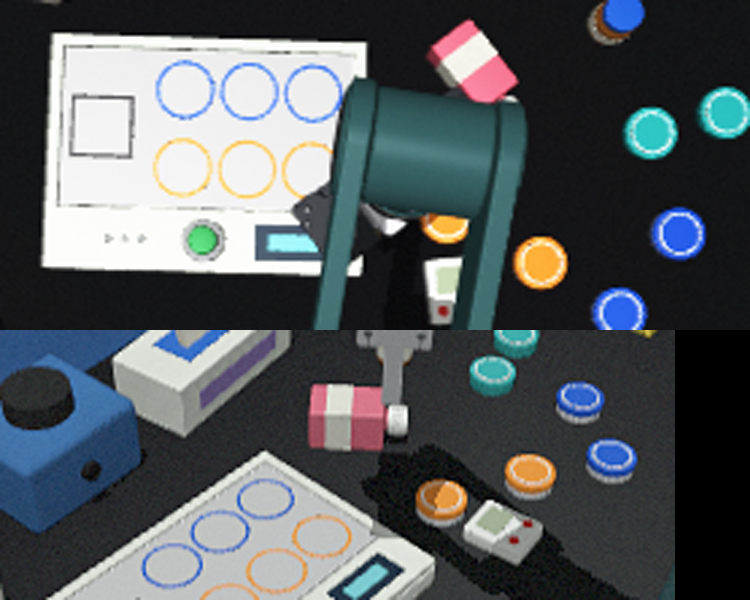

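The deck now looks flush all round: the rim and deck edges run together in both views of the crop. The bottle, at crop (473,60), lies with its cap pointing toward the robot and to the right. I measure its pose next.

Run:
```python
from h import *
im=cv2.imread("pics/top0.png")[:,:,::-1].copy()
h=cv2.cvtColor(im,cv2.COLOR_RGB2HSV)
m=cv2.inRange(h[:,:,2],70,255); n,l=cv2.connectedComponents(m); k=(l==l[150,300]).astype(np.uint8)
q=cv2.findContours(k,cv2.RETR_EXTERNAL,cv2.CHAIN_APPROX_NONE)[0][0][:,0]
print(k.sum(),cv2.boundingRect(q))
p=cv2.findContours(cv2.morphologyEx(mask(im,"pink"),cv2.MORPH_CLOSE,np.ones((7,7)))[130:185,285:335],cv2.RETR_EXTERNAL,cv2.CHAIN_APPROX_NONE)[0]
p=max(p,key=len); r=cv2.minAreaRect(p); b=cv2.boxPoints(r)+[285,130]; print("body px",b.round(1).tolist())
W=px2w("top",b,.056); e=[W[(i+1)%4]-W[i] for i in range(4)]; L=[np.linalg.norm(v) for v in e];print(np.round(L,4))
i=int(np.argmax(L[:2])); a=e[i]/L[i]; 
if a[0]>0:a=-a
print("axis deg",np.degrees(np.arctan2(a[1],a[0])))
n2=np.array([-a[1],a[0],0])
for z in(0,.028,.056):
    P=px2w("top",q,z); print(z,"along",(P@a).min().round(4),(P@a).max().round(4),"across",(P@n2).min().round(4),(P@n2).max().round(4))
    B=px2w("top",p[:,0]+[285,130],z); print("  body along",(B@a).min().round(4),(B@a).max().round(4),"across",(B@n2).min().round(4),(B@n2).max().round(4))
print("a",a,"n2",n2)
# cap white mask
cap=cv2.inRange(h,(0,0,150),(179,60,255)); n,l,s,c=cv2.connectedComponentsWithStats(cap)
for j in range(1,n):
    if 305<c[j][0]<330 and 160<c[j][1]<185: print("cap",c[j],s[j],px2w("top",c[j],.04))
```

```text
636 (292, 141, 33, 37)
body px [[300.2, 163.5], [315.9, 152.4], [323.6, 163.2], [307.9, 174.3]]
[0.0649 0.0444 0.0648 0.0443]
axis deg 124.53040348809864
0 along -0.5165 -0.4447 across -0.4806 -0.3544
  body along -0.5156 -0.4482 across -0.4265 -0.3803
0.028 along -0.5094 -0.439 across -0.4781 -0.3545
  body along -0.5085 -0.4425 across -0.4251 -0.3798
0.056 along -0.5022 -0.4333 across -0.4756 -0.3546
  body along -0.5013 -0.4367 across -0.4237 -0.3794
a [-0.56684347  0.82382551 -0.        ] n2 [-0.82382551 -0.56684347  0.        ]
cap [317.75       171.63235294] [313 167  11  10  68] [[ 0.5706114  -0.18052198  0.04      ]]
```

Request:
arm_command --pt "0.19 -0.318 -0.2 -0.007" --pt "0.19 -0.318 -0.2 -0.007" --pt "0.19 -0.318 -0.2 -0.007" --pt "0.19 -0.318 -0.2 -0.007" --pt "0.19 -0.318 -0.28 -0.007" --pt "0.19 -0.318 -0.28 -0.007" --pt "0.19 -0.318 -0.28 -0.007" --pt "0.19 -0.318 -0.28 -0.007"

```text
time: 9.88
tool_pos: [0.5658, -0.1827, 0.093]
ee_rot: [-3.134, 0.004, 0.606]
wrist_force: [-0.3, 0.4, 1.0]
width: 0.0943
finger_force: 0.0
```

Run:
```python
from h import *
st(); at(.566,-.185,.010,34.5)
```

```text
t 9.88 p [ 0.5658 -0.1827  0.093 ] yaw 34.7 F [-0.3  0.4  1. ] w 0.0943 ff 0.0 q [-0.41  0.24  1.42  0.    1.49  0.56]
shares [ 0.    -0.005 -0.166] turn -0.002 rows 2
```

Request:
arm_command --pt "0 -0.004 -0.08 0" --pt "0 -0.004 -0.14 0" --pt "0 -0.004 -0.164 0" --pt "0 -0.004 -0.164 0" --pt "0 -0.004 -0.164 0"

```text
time: 10.3
tool_pos: [0.5678, -0.1852, 0.0165]
ee_rot: [3.14, -0.001, 0.607]
wrist_force: [1.0, 0.2, 0.6]
width: 0.0939
finger_force: 0.0
```

Request:
arm_command --pt "0 0 0 0" --pt "0 0 0 0" --pt "0 0 0 0" --pt "0 0 0 0" --pt "0 0 0 0" --pt "0 0 0 0" --pt "0 0 0 0" --pt "0 0 0 0" --claw 1

```text
time: 10.97
tool_pos: [0.5669, -0.186, 0.015]
ee_rot: [-3.142, 0.0, 0.605]
wrist_force: [0.3, -0.1, 0.3]
width: 0.0443
finger_force: 0.0
```

Request:
arm_command --pt "0 0 -0.006 0" --pt "0 0 -0.006 0" --pt "0 0 -0.006 0" --pt "0 0 -0.006 0" --pt "0 0 -0.006 0" --pt "0 0 -0.006 0"

```text
time: 11.47
tool_pos: [0.5669, -0.186, 0.0118]
ee_rot: [-3.141, 0.0, 0.605]
wrist_force: [0.9, -0.4, -0.7]
width: 0.0333
finger_force: 30.0
```

Request:
arm_command --pt "0.005 0.004 0.02 0" --pt "0.011 0.008 0.039 0" --pt "0.019 0.013 0.057 0" --pt "0.027 0.019 0.075 0" --pt "0.037 0.026 0.091 0" --pt "0.048 0.033 0.107 0" --pt "0.061 0.042 0.12 0" --pt "0.074 0.051 0.133 0"

```text
time: 12.13
tool_pos: [0.6048, -0.16, 0.0794]
ee_rot: [3.141, -0.0, 0.605]
wrist_force: [0.7, -1.0, -1.9]
width: 0.0331
finger_force: 30.0
```

Run:
```python
from h import *
st(); ims=snap("side")
cv2.imwrite("pics/s3.png",cv2.resize(ims[60:190,180:380,::-1],None,fx=3,fy=3))
```

```text
t 12.13 p [ 0.6048 -0.16    0.0794] yaw 34.7 F [ 0.7 -1.  -1.9] w 0.0331 ff 30.0 q [-0.35  0.31  1.36  0.    1.47  0.62]
```

View pics/s3.png

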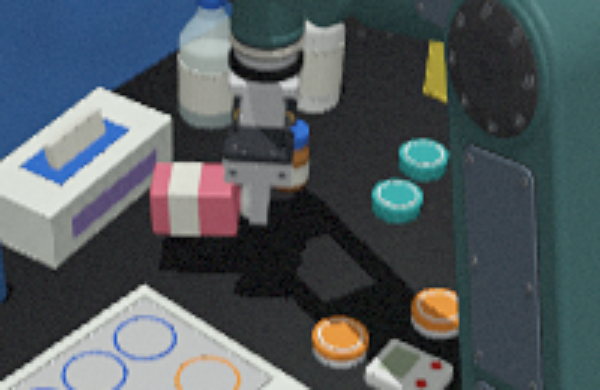

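The bottle at crop (195,200) is held rigidly level, so gravity does not swing it from this grip. I'll put it back down and regrip only the last few millimetres of the cap with the finger tips, which gives little resistance to turning, so it can swing upright.

Request:
arm_command --pt "0 0 -0.06 0" --pt "0 0 -0.11 0" --pt "0 0 -0.128 0" --pt "0 0 -0.134 0" --pt "0 0 -0.134 0"

```text
time: 12.6
tool_pos: [0.6035, -0.1599, 0.0114]
ee_rot: [-3.14, 0.001, 0.606]
wrist_force: [0.3, -0.3, -1.2]
width: 0.0331
finger_force: 30.0
```

Request:
arm_command --pt "0 0 0 0" --pt "0 0 0 0" --pt "0 0 0 0" --pt "0 0 0 0" --pt "-0.015 -0.01 0.016 0" --pt "-0.015 -0.01 0.016 0" --pt "-0.015 -0.01 0.016 0" --claw 0.4

```text
time: 13.18
tool_pos: [0.5968, -0.1662, 0.0207]
ee_rot: [3.14, -0.001, 0.604]
wrist_force: [-0.4, -0.1, 0.4]
width: 0.0562
finger_force: 0.0
```

Request:
arm_command --pt "0 0 0 0" --pt "0 0 0 0" --pt "0 0 0 0" --pt "0 0 0 0" --pt "0 0 0 0" --pt "0 0 0 0" --pt "0 0 0 0" --pt "0 0 0 0" --claw 1

```text
time: 13.85
tool_pos: [0.5964, -0.1654, 0.0193]
ee_rot: [-3.141, 0.0, 0.605]
wrist_force: [0.9, -0.2, -0.6]
width: 0.0323
finger_force: 30.0
```

Request:
arm_command --pt "0.005 0.004 0.02 0" --pt "0.011 0.008 0.039 0" --pt "0.019 0.013 0.057 0" --pt "0.027 0.019 0.075 0" --pt "0.037 0.026 0.091 0" --pt "0.048 0.033 0.107 0" --pt "0.061 0.042 0.12 0" --pt "0.074 0.051 0.133 0"

```text
time: 14.52
tool_pos: [0.6343, -0.1394, 0.0868]
ee_rot: [3.141, -0.0, 0.605]
wrist_force: [-0.1, -0.5, -2.3]
width: 0.0322
finger_force: 30.0
```

Run:
```python
from h import *
st(); ims=snap("side")
cv2.imwrite("pics/s4.png",cv2.resize(ims[60:190,180:380,::-1],None,fx=3,fy=3))
```

```text
t 14.52 p [ 0.6343 -0.1394  0.0868] yaw 34.7 F [-0.1 -0.5 -2.3] w 0.0322 ff 30.0 q [-0.3   0.35  1.29  0.    1.5   0.66]
```

View pics/s4.png

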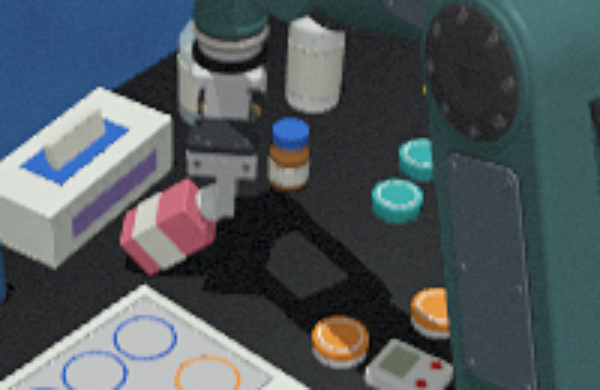

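The bottle now swings: it hangs at about 45° at crop (165,230). I keep lifting.

Request:
arm_command --pt "0 0 0.03 0" --pt "0 0 0.06 0" --pt "0 0 0.09 0" --pt "0 0 0.12 0" --pt "0 0 0.12 0" --pt "0 0 0.12 0"

```text
time: 15.07
tool_pos: [0.6342, -0.14, 0.1468]
ee_rot: [3.14, -0.001, 0.606]
wrist_force: [0.0, 1.4, -2.2]
width: 0.0326
finger_force: 30.0
```

Run:
```python
from h import *
st(); ims=snap("side"); im=snap("top")
def ax(c0):
    for m,s in blobs(ims,"pink",60): print(m,s)
ax(0)
a=cv2.resize(ims[60:190,180:320,::-1],None,fx=3,fy=3); cv2.imwrite("pics/s5.png",a)
```

```text
t 15.07 p [ 0.6342 -0.14    0.1468] yaw 34.7 F [ 0.   1.4 -2.2] w 0.0326 ff 30.0 q [-0.3   0.32  1.21 -0.    1.61  0.66]
[241.66163142 118.7734139 ] [232 105  22  27 331]
[227.4        130.39047619] [222 117  15  23 105]
[158.24691358 309.51851852] [152 304  12  11  81]
[210.47887324 320.09859155] [206 316  10   9  71]
```

View pics/s5.png

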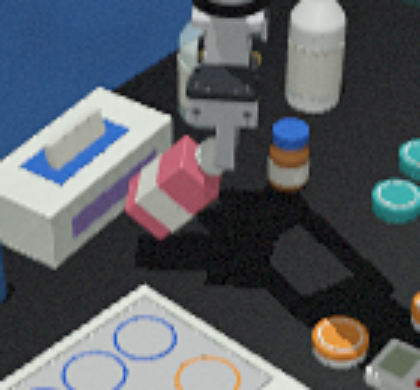

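The tilt holds at about 40° (friction), with the bottle at crop (175,190). I'll turn it to face +y and use sharp starts with soft stops to swing it further.

Request:
arm_command --pt "-0.03 -0.01 0 0.06" --pt "-0.07 -0.03 0 0.12" --pt "-0.11 -0.05 0 0.18" --pt "-0.15 -0.07 0 0.24" --pt "-0.19 -0.09 0 0.3" --pt "-0.23 -0.11 0 0.36" --pt "-0.27 -0.12 0 0.42" --pt "-0.27 -0.12 0 0.46"

```text
time: 15.83
tool_pos: [0.4946, -0.2007, 0.1442]
ee_rot: [-3.137, -0.001, 1.572]
wrist_force: [-0.6, -0.3, -2.4]
width: 0.0323
finger_force: 30.0
```

Request:
arm_command --pt "0 0.066 0.05 0" --pt "0 0.12 0.09 0" --pt "0 0.165 0.12 0" --pt "0 0.2 0.145 0" --pt "0 0.225 0.165 0" --pt "0 0.24 0.175 0" --pt "0 0.245 0.18 0" --pt "0 0.245 0.18 0"

```text
time: 16.5
tool_pos: [0.4985, -0.0774, 0.2356]
ee_rot: [-3.141, 0.0, 1.569]
wrist_force: [-1.2, -0.2, -1.6]
width: 0.0305
finger_force: 29.5
```

Request:
arm_command --pt "0 -0.008 -0.006 0" --pt "0 -0.024 -0.018 0" --pt "0 -0.05 -0.037 0" --pt "0 -0.085 -0.063 0" --pt "0 -0.13 -0.098 0" --pt "0 -0.19 -0.143 0" --pt "0 -0.19 -0.143 0" --pt "0 -0.19 -0.143 0"

```text
time: 17.17
tool_pos: [0.4965, -0.1746, 0.1611]
ee_rot: [-3.136, -0.002, 1.564]
wrist_force: [-0.1, -0.6, 0.0]
width: 0.0143
finger_force: 0.0
```

Run:
```python
from h import *
st(); ims=snap("side")
p=w2px("side",robot.get_obs()["tool_pos"])[0]; print(p)
u,v=int(p[0]),int(p[1]); a=cv2.resize(ims[max(0,v-50):v+70,max(0,u-70):u+70,::-1],None,fx=3,fy=3); cv2.imwrite("pics/s6.png",a)
```

```text
t 17.17 p [ 0.4965 -0.1746  0.1611] yaw 89.6 F [-0.1 -0.6  0. ] w 0.0143 ff 0.0 q [-0.45  0.05  1.5  -0.    1.6  -0.44]
[296.69898638 120.48810288]
```

View pics/s6.png

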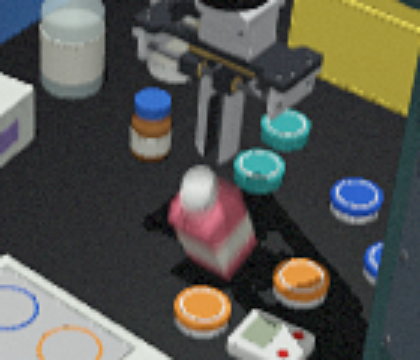

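The bottle slipped out and is landing near the orange dishes, at crop (215,225). I let it settle and look again.

Request:
arm_command --pt "0 0 0.05 0" --pt "-0.05 0.1 0.1 0" --pt "-0.1 0.2 0.15 0" --pt "-0.1 0.2 0.15 0" --pt "-0.1 0.2 0.15 0" --pt "-0.1 0.2 0.15 0" --pt "-0.1 0.2 0.15 0" --pt "-0.1 0.2 0.15 0" --claw 0

```text
time: 17.88
tool_pos: [0.4486, -0.073, 0.239]
ee_rot: [-3.141, 0.0, 1.568]
wrist_force: [-0.0, -0.4, -0.3]
width: 0.0581
finger_force: 0.0
```

Run:
```python
from h import *
st(); im=snap("top");ims=snap("side")
for d in dishes("top",im): print(*d)
for d in dishes("side",ims)[:6]: print(*d)
cv2.imwrite("pics/top7.png",im[:,:,::-1])
a=cv2.resize(im[100:280,200:420,::-1],(660,540))[120:420]; b=cv2.resize(ims[60:220,200:400,::-1],(375,300)); 
o=np.zeros((600,660,3),np.uint8);o[:300]=a;o[300:,:375]=b;cv2.imwrite("pics/c7.png",o)
```

```text
t 17.88 p [ 0.4486 -0.073   0.239 ] yaw 89.9 F [-0.  -0.4 -0.3] w 0.0581 ff 0.0 q [-0.29 -0.13  1.52 -0.    1.75 -0.28]
blue [379.5  80.5] [11. 11.] [ 0.8908 -0.4111  0.02  ]
blue [357.5 139. ] [12. 13.] [ 0.6846 -0.3257  0.02  ]
blue [375.5 212.5] [17. 17.] [ 0.4294 -0.3778  0.02  ]
blue [356. 239.] [16. 18.] [ 0.3408 -0.3073  0.02  ]
blue [356. 239.] [16. 18.] [ 0.3408 -0.3073  0.02  ]
turq [391.5 172. ] [16. 17.] [ 0.5677 -0.439   0.02  ]
turq [366.5 179. ] [16. 17.] [ 0.545  -0.3514  0.02  ]
orange [326. 163.] [14. 18.] [ 0.3974 -0.2147  0.02  ]
orange [293.  172.5] [13. 18.] [ 0.4517 -0.11    0.02  ]
blue [249.1  57.3] [15.1 11.9] [ 1.0056 -0.5574  0.02  ]
blue [161.5 284.5] [13. 11.] [0.4606 0.4374 0.02  ]
blue [179.  287.7] [12.6 11.7] [0.4202 0.4155 0.02  ]
blue [196. 291.] [12. 12.] [0.381  0.3951 0.02  ]
```

View pics/c7.png

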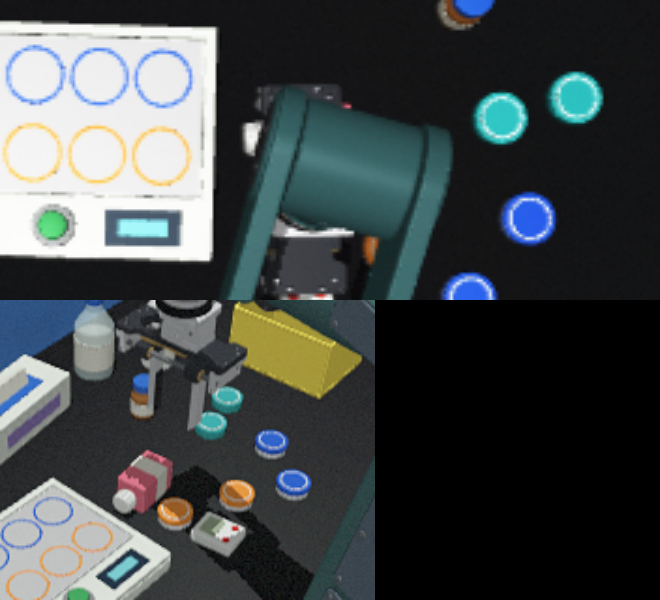

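The bottle now lies at crop-top (300,110), with its cap pointing to the station. The dishes and the timer are unmoved. I move the arm clear, measure the bottle again, and repeat with a firmer but still short grip and gentler swings.

Request:
arm_command --pt "-0.2 0.54 0 0" --pt "-0.2 0.54 0 0" --pt "-0.2 0.54 0 0" --pt "-0.2 0.54 0 0" --pt "-0.2 0.54 0 0" --pt "-0.2 0.54 0 0" --pt "-0.2 0.54 0 0" --pt "-0.2 0.54 0 0"

```text
time: 18.65
tool_pos: [0.346, 0.2024, 0.2388]
ee_rot: [-3.139, -0.003, 1.578]
wrist_force: [0.6, -0.5, -0.2]
width: 0.0941
finger_force: 0.0
```

```bash
cat > bot.py <<'E'
from h import *
def bottle(im):
    "lying bottle: foot point, axis (unit), with checks of length and width"
    h=cv2.cvtColor(im,cv2.COLOR_RGB2HSV)
    pk=cv2.inRange(h,(155,70,80),(179,255,255))
    wh=cv2.inRange(h,(0,0,105),(179,110,255))
    pk[:,:275]=0; near=cv2.dilate(pk,np.ones((15,15))); m=pk|(wh&near)
    m=cv2.morphologyEx(m,cv2.MORPH_CLOSE,np.ones((3,3)))
    q=max(cv2.findContours(m,cv2.RETR_EXTERNAL,cv2.CHAIN_APPROX_NONE)[0],key=len)[:,0]
    n,l,s,c=cv2.connectedComponentsWithStats(pk); ks=[k for k in range(1,n) if s[k][4]>30]
    ph=cv2.findContours(pk,cv2.RETR_EXTERNAL,cv2.CHAIN_APPROX_NONE)[0]; ph=np.vstack([x[:,0] for x in ph if len(x)>12])
    W=px2w("top",cv2.boxPoints(cv2.minAreaRect(ph)),.056)
    e=[W[1]-W[0],W[2]-W[1]]; a=max(e,key=np.linalg.norm); a/=np.linalg.norm(a)
    C=W.mean(0); P=px2w("top",q,.04)
    if abs(((P-C)@a).max())<abs(((P-C)@a).min()): a=-a
    nn=np.array([-a[1],a[0],0]); cam0=cam("top")[2][:3,3]
    r={}
    for z in(0,.03,.056):
        Q=px2w("top",q,z); r[z]=((Q@a).min(),(Q@a).max(),(Q@nn).min(),(Q@nn).max())
    print("axis deg",np.degrees(np.arctan2(a[1],a[0])).round(1),"n",len(q),cv2.boundingRect(q))
    sf=cam0@a<C@a   # camera on the foot side?
    foot=r[0][0] if sf else r[.056][0]; cap=r[.03][1]
    sn=cam0@nn<C@nn
    lo=r[0][2] if sn else r[.056][2]; hi=r[.056][3] if sn else r[0][3]
    print("length",round(cap-foot,4),"width",round(hi-lo,4))
    for d in(0,.05,.114,.123): print(d,(a*(foot+d)+nn*(lo+hi)/2).round(4))
    return a
E
python3 - <<'E'
from bot import *
st(); im=snap("top"); cv2.imwrite("pics/top8.png",im[:,:,::-1]); cv2.imwrite("pics/c8.png",cv2.resize(im[150:240,260:400,::-1],None,fx=4,fy=4))
for d in dishes("top",im): print(*d)
bottle(im)
E
```

```text
t 18.65 p [0.346  0.2024 0.2388] yaw 90.4 F [ 0.6 -0.5 -0.2] w 0.0941 ff 0.0 q [ 0.38 -0.25  1.62  0.    1.78  0.38]
orange [298.5 207. ] [16. 17.] [ 0.4532 -0.1146  0.02  ]
orange [329.5 222. ] [16. 17.] [ 0.4002 -0.2189  0.02  ]
blue [379.5  80.5] [11. 11.] [ 0.8908 -0.4111  0.02  ]
blue [357.5 139. ] [12. 13.] [ 0.6846 -0.3257  0.02  ]
blue [375.5 212.5] [17. 17.] [ 0.4294 -0.3778  0.02  ]
blue [356. 239.] [16. 18.] [ 0.3408 -0.3073  0.02  ]
blue [356. 239.] [16. 18.] [ 0.3408 -0.3073  0.02  ]
turq [391.5 172. ] [16. 17.] [ 0.5677 -0.439   0.02  ]
turq [366.5 179. ] [16. 17.] [ 0.545  -0.3514  0.02  ]
axis deg 94.7 n 98 (281, 174, 38, 20)
length 0.1203 width 0.0545
0 [ 0.5349 -0.1754  0.    ]
0.05 [ 0.5307 -0.1256  0.    ]
0.114 [ 0.5254 -0.0618  0.    ]
0.123 [ 0.5247 -0.0528  0.    ]
```

View pics/c8.png

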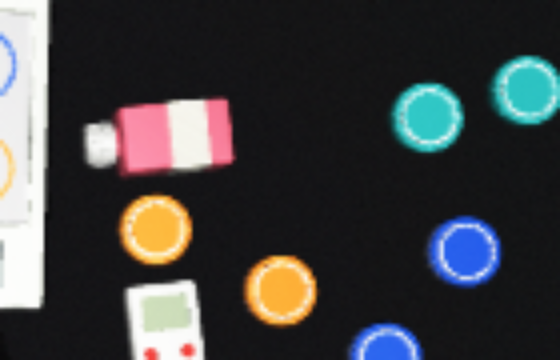

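The crop shows the bottle at (165,135), cap to the left, with an orange dish below it at (155,230), and the measured length of 120 mm checks. I approach the cap end.

Request:
arm_command --pt "0.34 -0.48 -0.2 0.036" --pt "0.34 -0.48 -0.2 0.036" --pt "0.34 -0.48 -0.2 0.036" --pt "0.34 -0.48 -0.2 0.036" --pt "0.34 -0.48 -0.2 0.036" --pt "0.34 -0.48 -0.2 0.036" --pt "0.34 -0.48 -0.2 0.036" --pt "0.34 -0.48 -0.2 0.036" --claw 0.4

```text
time: 19.37
tool_pos: [0.519, -0.0489, 0.1361]
ee_rot: [-3.137, 0.001, 1.637]
wrist_force: [0.3, 0.4, 0.1]
width: 0.0568
finger_force: 0.0
```

Request:
arm_command --pt "0.018 -0.03 -0.04 0" --pt "0.018 -0.03 -0.08 0" --pt "0.018 -0.03 -0.08 0" --pt "0.018 -0.03 -0.08 0"

```text
time: 19.7
tool_pos: [0.5261, -0.0593, 0.0976]
ee_rot: [-3.137, -0.001, 1.641]
wrist_force: [-0.2, -0.1, 1.1]
width: 0.0564
finger_force: 0.0
```

Run:
```python
from h import *
st(); at(.5248,-.0538,.019,94.7)
```

```text
t 19.7 p [ 0.5261 -0.0593  0.0976] yaw 94.0 F [-0.2 -0.1  1.1] w 0.0564 ff 0.0 q [-0.22  0.09  1.58 -0.    1.47 -0.29]
shares [-0.003  0.011 -0.157] turn 0.006 rows 2
```

Request:
arm_command --pt "-0.002 0.011 -0.08 0.005" --pt "-0.002 0.011 -0.14 0.005" --pt "-0.002 0.011 -0.154 0.005" --pt "-0.002 0.011 -0.154 0.005" --pt "-0.002 0.011 -0.154 0.005" --pt "-0.002 0.011 -0.154 0.005"

```text
time: 20.2
tool_pos: [0.5285, -0.0525, 0.0254]
ee_rot: [3.137, 0.002, 1.655]
wrist_force: [-0.5, -0.8, 0.6]
width: 0.0564
finger_force: 0.0
```

Request:
arm_command --pt "0 0 0 0" --pt "0 0 0 0" --pt "0 0 0 0" --pt "0 0 0 0" --pt "0 0 0 0" --pt "0 0 0 0" --pt "0 0 0 0" --pt "0 0 0 0" --claw 1

```text
time: 20.87
tool_pos: [0.5269, -0.0519, 0.0231]
ee_rot: [3.14, 0.0, 1.655]
wrist_force: [-0.7, 0.8, 4.8]
width: 0.0324
finger_force: 30.0
```

Request:
arm_command --pt "0 -0.006 0.02 0" --pt "0.001 -0.013 0.039 0" --pt "0.002 -0.022 0.057 0" --pt "0.003 -0.033 0.075 0" --pt "0.004 -0.045 0.091 0" --pt "0.005 -0.059 0.107 0" --pt "0.006 -0.073 0.12 0" --pt "0.007 -0.089 0.133 0"

```text
time: 21.53
tool_pos: [0.5301, -0.0973, 0.0898]
ee_rot: [3.141, 0.0, 1.654]
wrist_force: [-0.2, -0.7, -1.4]
width: 0.0325
finger_force: 30.0
```

Request:
arm_command --pt "0.001 -0.016 0.011 0" --pt "0.002 -0.034 0.021 0" --pt "0.003 -0.052 0.03 0" --pt "0.004 -0.07 0.037 0" --pt "0.005 -0.09 0.042 0" --pt "0.005 -0.09 0.042 0"

```text
time: 22.03
tool_pos: [0.5328, -0.1439, 0.1105]
ee_rot: [3.141, 0.002, 1.653]
wrist_force: [-0.4, -0.1, -2.1]
width: 0.0318
finger_force: 30.0
```

```bash
cat > tilt.py <<'E'
from h import *
def tilt():
    "bottle's lean seen from the side camera, from the pink and label pixels, in the vertical plane of the tool's x axis"
    o=robot.get_obs(); ims=snap("side"); i,f,E=cam("side")
    h=cv2.cvtColor(ims,cv2.COLOR_RGB2HSV); m=cv2.inRange(h,(160,70,80),(179,255,255))
    T=o["tool_pos"]; yaw=o["ee_rot"][2]; ax=np.array([np.cos(yaw),np.sin(yaw),0]); nrm=np.array([-ax[1],ax[0],0])
    n,l,s,c=cv2.connectedComponentsWithStats(m); p=w2px("side",T)[0]; pts=[]
    for k in range(1,n):
        if s[k][4]>=40 and np.hypot(*(c[k]-p))<60:
            uv=c[k]; d=E[:3,:3]@np.array([(uv[0]-i["cx"])/f,-(uv[1]-i["cy"])/f,-1]); t=((T-E[:3,3])@nrm)/(d@nrm)
            P=E[:3,3]+d*t-T; pts.append((s[k][4],uv.round(1),(P@ax).round(4),P[2].round(4)))
    for q in pts: print(*q)
    return ims,p
E
python3 - <<'E'
from tilt import *
st(); ims,p=tilt(); u,v=int(p[0]),int(p[1]); cv2.imwrite("pics/s9.png",cv2.resize(ims[max(0,v-40):v+60,max(0,u-60):u+60,::-1],None,fx=3,fy=3))
E
```

```text
t 22.03 p [ 0.5328 -0.1439  0.1105] yaw 94.7 F [-0.4 -0.1 -2.1] w 0.0318 ff 30.0 q [-0.37  0.13  1.52 -0.    1.5  -0.45]
217 [289.5 137.7] -0.0595 -0.0538
```

View pics/s9.png

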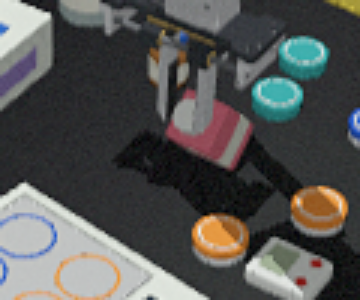

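The bottle hangs at about 45°, at crop (205,130). I now use gentle swings and follow the tilt by wrist torque and pixel numbers.

Request:
arm_command --pt "0 -0.02 0.028 0" --pt "0 -0.036 0.05 0" --pt "0 -0.048 0.068 0" --pt "0 -0.056 0.082 0" --pt "0 -0.062 0.09 0" --pt "0 -0.064 0.094 0" --pt "0 -0.064 0.094 0"

```text
time: 22.67
tool_pos: [0.5327, -0.1737, 0.1575]
ee_rot: [3.141, 0.0, 1.654]
wrist_force: [-0.3, 0.4, -1.3]
width: 0.0306
finger_force: 29.9
```

Run:
```python
from tilt import *
st(); ims,p=tilt(); o=robot.get_obs(); print(o["wrist_torque"].round(3))
```

```text
t 22.67 p [ 0.5327 -0.1737  0.1575] yaw 94.8 F [-0.3  0.4 -1.3] w 0.0306 ff 29.9 q [-0.42  0.12  1.43  0.    1.59 -0.5 ]
298 [291.6 126.3] -0.0332 -0.0551
61 [294.1 139.9] -0.059 -0.1279
[ 0.05  -0.081 -0.057]
```

Request:
arm_command --pt "0 0.004 -0.005 0" --pt "0 0.012 -0.014 0" --pt "0 0.024 -0.028 0" --pt "0 0.04 -0.047 0" --pt "0 0.06 -0.07 0" --pt "0 0.06 -0.07 0" --pt "0 0.06 -0.07 0"

```text
time: 23.3
tool_pos: [0.5315, -0.1422, 0.1203]
ee_rot: [-3.139, -0.001, 1.656]
wrist_force: [-0.7, -1.1, -2.0]
width: 0.0306
finger_force: 29.9
```

Run:
```python
from tilt import *
st(); ims,p=tilt(); o=robot.get_obs(); print(o["wrist_torque"].round(3))
```

```text
t 23.3 p [ 0.5315 -0.1422  0.1203] yaw 94.9 F [-0.7 -1.1 -2. ] w 0.0306 ff 29.9 q [-0.36  0.12  1.5  -0.    1.52 -0.45]
294 [284.9 140.9] -0.0311 -0.0562
62 [287.1 154.6] -0.0535 -0.1305
[ 0.011 -0.089 -0.067]
```

The bands' line gives a lean of only about 17° from vertical. I lower it gently until the foot edge touches.

Request:
arm_command --pt "0 0 -0.003 0" --pt "0 0 -0.006 0" --pt "0 0 -0.008 0" --pt "0 0 -0.008 0"

```text
time: 23.68
tool_pos: [0.5324, -0.1438, 0.118]
ee_rot: [3.142, 0.0, 1.654]
wrist_force: [-0.8, -0.4, -1.8]
width: 0.0305
finger_force: 29.9
```

Run:
```python
from tilt import *
st(); ims,p=tilt(); o=robot.get_obs(); print(o["wrist_torque"].round(3))
```

```text
t 23.68 p [ 0.5324 -0.1438  0.118 ] yaw 94.8 F [-0.8 -0.4 -1.8] w 0.0305 ff 29.9 q [-0.37  0.12  1.51 -0.    1.51 -0.45]
294 [285. 141.] -0.031 -0.0559
60 [287.5 154.5] -0.0555 -0.1305
[-0.007 -0.124  0.063]
```

Request:
arm_command --pt "0 0 -0.006 0" --pt "0 0 -0.012 0" --pt "0 0 -0.016 0" --pt "0 0 -0.016 0"

```text
time: 24.07
tool_pos: [0.5351, -0.1445, 0.1167]
ee_rot: [3.133, 0.004, 1.654]
wrist_force: [-3.7, 1.2, 15.8]
width: 0.0299
finger_force: 29.8
```

Run:
```python
from tilt import *
st(); ims,p=tilt()
```

```text
t 24.07 p [ 0.5351 -0.1445  0.1167] yaw 94.8 F [-3.7  1.2 15.8] w 0.0299 ff 29.8 q [-0.37  0.12  1.51 -0.    1.5  -0.45]
296 [284.8 140.6] -0.0331 -0.056
63 [286.9 154.3] -0.0555 -0.1307
```

Request:
arm_command --pt "0 0 0.008 0" --pt "0 -0.01 0.008 0" --pt "0 -0.02 0.008 0" --pt "0 -0.03 0.008 0" --pt "0 -0.04 0.007 0" --pt "0 -0.05 0.006 0" --pt "0 -0.05 0.006 0"

```text
time: 24.7
tool_pos: [0.5333, -0.1702, 0.1142]
ee_rot: [3.139, 0.002, 1.653]
wrist_force: [0.6, 0.3, 0.5]
width: 0.0166
finger_force: 1.1
```

Run:
```python
from tilt import *
st(); ims,p=tilt()
```

```text
t 24.7 p [ 0.5333 -0.1702  0.1142] yaw 94.7 F [0.6 0.3 0.5] w 0.0166 ff 1.1 q [-0.41  0.14  1.49 -0.    1.5  -0.49]
312 [288.5 137.8] -0.0237 -0.0507
87 [286.  154.8] -0.0169 -0.119
```

Request:
arm_command --pt "0 0 0.02 0" --pt "0 0 0.06 0" --pt "0 0 0.1 0" --pt "0 0 0.14 0" --pt "0 0 0.14 0" --pt "0 0 0.14 0"

```text
time: 25.25
tool_pos: [0.5331, -0.1686, 0.1841]
ee_rot: [3.139, 0.001, 1.655]
wrist_force: [0.5, 0.3, 0.3]
width: 0.0004
finger_force: 0.0
```

Run:
```python
from tilt import *
st(); ims=snap("side")
for m,s in blobs(ims,"pink",60)[:3]: print(m.round(1),s)
cv2.imwrite("pics/s10.png",cv2.resize(ims[60:200,200:380,::-1],None,fx=3,fy=3))
```

```text
t 25.25 p [ 0.5331 -0.1686  0.1841] yaw 94.8 F [0.5 0.3 0.3] w 0.0004 ff 0.0 q [-0.41  0.11  1.39 -0.    1.64 -0.49]
[288.3 138.2] [277 128  23  20 308]
[286.5 155.2] [276 149  23  12  86]
[158.3 309.5] [152 304  12  11  81]
```

View pics/s10.png

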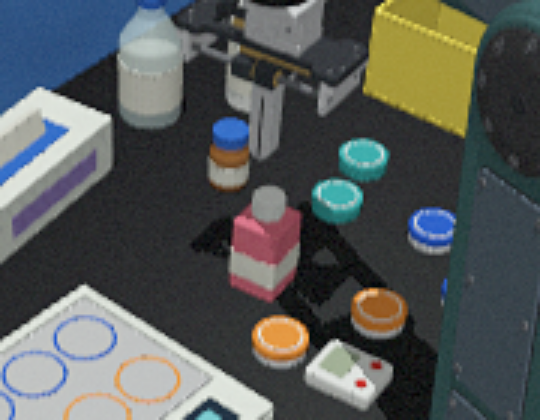

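The bottle now stands upright at crop (265,250), its cap at (268,203). Next I back the arm off and locate the cap from both views.

Request:
arm_command --pt "-0.1 0.3 0.08 0" --pt "-0.2 0.56 0.1 0" --pt "-0.2 0.56 0.1 0" --pt "-0.2 0.56 0.1 0" --pt "-0.2 0.56 0.1 0" --pt "-0.2 0.56 0.1 0" --pt "-0.2 0.56 0.1 0" --pt "-0.2 0.56 0.1 0" --claw 0

```text
time: 25.97
tool_pos: [0.4299, 0.1159, 0.2324]
ee_rot: [-3.14, -0.002, 1.661]
wrist_force: [0.5, 0.4, 0.6]
width: 0.0504
finger_force: 0.0
```

Run:
```python
from h import *
st(); im=snap("top"); ims=snap("side"); cv2.imwrite("pics/top11.png",im[:,:,::-1])
for d in dishes("top",im): print(*d)
for n,i,roi in(("top",im,(280,330,140,200)),("side",ims,(275,305,110,140))):
    h=cv2.cvtColor(i,cv2.COLOR_RGB2HSV); u0,u1,v0,v1=roi
    w=cv2.inRange(h,(0,0,110),(179,55,255)); w[:v0]=0;w[v1:]=0;w[:,:u0]=0;w[:,u1:]=0
    N,l,s,c=cv2.connectedComponentsWithStats(w)
    for k in range(1,N):
        if s[k][4]>25: print(n,c[k].round(1),s[k],px2w(n,c[k],.12 if n=="top" else .11)[0].round(4))
    p=cv2.inRange(h,(155,60,70),(179,255,255)); p[:v0]=0;p[v1+40:]=0;p[:,:u0]=0;p[:,u1:]=0
    q=np.argwhere(p)[:,::-1]; print(n,"pink bbox",q.min(0),q.max(0))
    if n=="top":
        pp=cv2.minAreaRect(q.astype(np.float32)); print(pp, px2w("top",cv2.boxPoints(pp),.092).round(4).tolist())
```

```text
t 25.97 p [0.4299 0.1159 0.2324] yaw 95.1 F [0.5 0.4 0.6] w 0.0504 ff 0.0 q [ 0.13 -0.15  1.55  0.    1.74  0.04]
orange [298.5 207. ] [16. 17.] [ 0.4532 -0.1146  0.02  ]
orange [329.5 222. ] [16. 17.] [ 0.4002 -0.2189  0.02  ]
blue [379.5  80.5] [11. 11.] [ 0.8908 -0.4111  0.02  ]
blue [357.5 139. ] [12. 13.] [ 0.6846 -0.3257  0.02  ]
blue [375.5 212.5] [17. 17.] [ 0.4294 -0.3778  0.02  ]
blue [356. 239.] [16. 18.] [ 0.3408 -0.3073  0.02  ]
blue [356. 239.] [16. 18.] [ 0.3408 -0.3073  0.02  ]
turq [391.5 172. ] [16. 17.] [ 0.5677 -0.439   0.02  ]
turq [366.5 179. ] [16. 17.] [ 0.545  -0.3514  0.02  ]
top [324.8 180.1] [320 175  10  11  93] [ 0.5322 -0.1875  0.12  ]
top pink bbox [311 172] [329 191]
((320.0, 181.5), (19.0, 18.0), 90.0) [[0.5627, -0.1489, 0.092], [0.5617, -0.2076, 0.092], [0.4997, -0.2055, 0.092], [0.5008, -0.147, 0.092]]
side [278.9 117.4] [275 114   8   7  36] [ 0.5895 -0.2095  0.11  ]
side [289.  133.7] [282 123  14  17  54] [ 0.5141 -0.163   0.11  ]
side pink bbox [276 110] [300 160]
```

Run:
```python
from h import *
im=cv2.imread("pics/top0.png")[:,:,::-1].copy(); h=cv2.cvtColor(im,cv2.COLOR_RGB2HSV)
d=cv2.inRange(h[:,:,2],0,140); d[:160]=0;d[195:]=0;d[:,:170]=0;d[:,200:]=0
q=max(cv2.findContours(d,cv2.RETR_EXTERNAL,cv2.CHAIN_APPROX_NONE)[0],key=len); r=cv2.minAreaRect(q); print(r,px2w("top",r[0],.042),px2w("top",cv2.boxPoints(r),.042).round(4).tolist())
# ring row: fit each ring separately
for c,(lo,hi),v in(("orange",((8,40,100),(25,255,255)),191),("blue",((100,40,80),(125,255,255)),165)):
    m=cv2.inRange(h,lo,hi); m[:150]=0;m[203:]=0;m[:,:194]=0;m[:,270:]=0
    y,x=np.nonzero(m); 
    for uc in(211,232.5,254):
        s=(abs(x-uc)<12)&(abs(y-v)<13); (a,b),(w,hh),_=cv2.minAreaRect(np.c_[x[s],y[s]].astype(np.float32)); print(c,round(a,1),round(b,1),round(w,1),round(hh,1),px2w("top",(a,b),.042)[0].round(4))
st(); at(.532,-.185,.15,94.7)
```

```text
((183.0, 181.0), (10.0, 20.0), 90.0) [[0.54645406 0.27302099 0.042     ]] [[0.5639, 0.3062, 0.042], [0.5627, 0.2395, 0.042], [0.5291, 0.2398, 0.042], [0.5302, 0.3064, 0.042]]
orange 210.3 190.3 19.4 20.1 [0.5138 0.1824 0.042 ]
orange 233.0 190.5 19.0 22.0 [0.5116 0.1065 0.042 ]
orange 253.5 191.5 19.0 19.0 [0.507 0.038 0.042]
blue 211.5 164.0 18.0 19.0 [0.6022 0.1772 0.042 ]
blue 232.6 164.9 19.3 19.5 [0.5979 0.1065 0.042 ]
blue 253.5 165.5 19.0 19.0 [0.5948 0.0362 0.042 ]
t 26.07 p [0.4314 0.113  0.2319] yaw 95.1 F [-0.1 -1.2 -0.8] w 0.0584 ff 0.0 q [ 0.13 -0.15  1.55 -0.    1.74  0.04]
shares [ 0.201 -0.596 -0.164] turn -0.003 rows 8
```

Request:
arm_command --pt "0.201 -0.596 -0.1 -0.003" --pt "0.201 -0.596 -0.1 -0.003" --pt "0.201 -0.596 -0.1 -0.003" --pt "0.201 -0.596 -0.1 -0.003" --pt "0.201 -0.596 -0.1 -0.003" --pt "0.201 -0.596 -0.1 -0.003" --pt "0.201 -0.596 -0.1 -0.003" --pt "0.201 -0.596 -0.1 -0.003"

```text
time: 26.73
tool_pos: [0.5318, -0.1924, 0.1795]
ee_rot: [-3.137, -0.0, 1.643]
wrist_force: [-0.1, 0.1, -0.1]
width: 0.0944
finger_force: 0.0
```

Request:
arm_command --pt "0 0 -0.06 0" --pt "0 0 -0.06 0" --pt "0 0 -0.06 0" --pt "0 0 -0.06 0"

```text
time: 27.07
tool_pos: [0.5324, -0.187, 0.1527]
ee_rot: [-3.14, -0.001, 1.648]
wrist_force: [0.1, -0.1, 0.7]
width: 0.0936
finger_force: 0.0
```

Run:
```python
from h import *
st(); at(.532,-.185,.048,94.7)
```

```text
t 27.07 p [ 0.5324 -0.187   0.1527] yaw 94.4 F [ 0.1 -0.1  0.7] w 0.0936 ff 0.0 q [-0.44  0.14  1.42 -0.    1.59 -0.51]
shares [-0.001  0.004 -0.209] turn 0.002 rows 3
```

Request:
arm_command --pt "0 0.002 -0.07 0" --pt "0 0.002 -0.14 0" --pt "0 0.002 -0.19 0" --pt "0 0.002 -0.204 0" --pt "0 0.002 -0.204 0" --pt "0 0.002 -0.204 0"

```text
time: 27.57
tool_pos: [0.5342, -0.1856, 0.0531]
ee_rot: [3.139, 0.002, 1.649]
wrist_force: [-0.2, -0.4, -0.0]
width: 0.0936
finger_force: 0.0
```

Request:
arm_command --pt "0 0 0 0" --pt "0 0 0 0" --pt "0 0 0 0" --pt "0 0 0 0" --pt "0 0 0 0" --pt "0 0 0 0" --pt "0 0 0 0" --pt "0 0 0 0" --claw 1

```text
time: 28.23
tool_pos: [0.5336, -0.1856, 0.0514]
ee_rot: [3.14, 0.0, 1.648]
wrist_force: [1.6, -0.6, 0.8]
width: 0.056
finger_force: 29.9
```

Request:
arm_command --pt "0 0 0.02 0" --pt "0 0 0.06 0" --pt "0 0 0.12 0" --pt "0 0 0.14 0" --pt "0 0 0.14 0" --pt "0 0 0.14 0"

```text
time: 28.73
tool_pos: [0.533, -0.1856, 0.121]
ee_rot: [3.141, 0.0, 1.648]
wrist_force: [-0.4, -0.3, -2.2]
width: 0.0562
finger_force: 29.8
```

Run:
```python
from tilt import *
st(); tilt(); at(.562,.271,.12)
```

```text
t 28.73 p [ 0.533  -0.1856  0.121 ] yaw 94.4 F [-0.4 -0.3 -2.2] w 0.0562 ff 29.8 q [-0.44  0.15  1.47 -0.    1.52 -0.51]
259 [287.5 121.4] 0.0094 0.0204
90 [288.  138.8] -0.003 -0.0574
shares [0.06  0.912 0.001] turn 0.0 rows 11
```

Request:
arm_command --pt "0.002 0.03 0 0" --pt "0.006 0.09 0 0" --pt "0.01 0.16 0 0" --pt "0.015 0.23 0 0" --pt "0.02 0.3 0 0" --pt "0.025 0.37 0 0" --pt "0.03 0.42 0 0" --pt "0.032 0.45 0 0"

```text
time: 29.45
tool_pos: [0.5473, 0.0426, 0.1183]
ee_rot: [-3.137, -0.002, 1.651]
wrist_force: [0.1, -0.9, -2.2]
width: 0.0557
finger_force: 29.8
```

Request:
arm_command --pt "0.002 0.03 0 0" --pt "0.006 0.09 0 0" --pt "0.01 0.16 0 0" --pt "0.015 0.23 0 0" --pt "0.02 0.3 0 0" --pt "0.025 0.37 0 0" --pt "0.028 0.43 0 0" --pt "0.028 0.455 0 0"

```text
time: 30.12
tool_pos: [0.5611, 0.2706, 0.1178]
ee_rot: [-3.137, -0.001, 1.652]
wrist_force: [-0.1, 0.2, -2.2]
width: 0.056
finger_force: 29.8
```

Request:
arm_command --pt "0 0 0 0" --pt "0 0 0 0" --pt "0 0 0 0"

```text
time: 30.37
tool_pos: [0.5626, 0.2652, 0.1199]
ee_rot: [-3.14, 0.002, 1.647]
wrist_force: [0.1, 0.4, -2.4]
width: 0.0558
finger_force: 29.8
```

Run:
```python
from tilt import *
st(); tilt(); at(.562,.271,.088)
im=snap("top"); h=cv2.cvtColor(im,cv2.COLOR_RGB2HSV); cv2.imwrite("pics/top12.png",im[:,:,::-1])
for d in dishes("top",im)[:9]: print(*d)
```

```text
t 30.37 p [0.5626 0.2652 0.1199] yaw 94.4 F [ 0.1  0.4 -2.4] w 0.0558 ff 29.8 q [ 0.35  0.28  1.32 -0.    1.55  0.27]
296 [174.7 197.7] 0.0125 0.0205
112 [182.8 214.8] -0.0078 -0.0652
shares [-0.002  0.012 -0.065] turn 0.0 rows 1
orange [298.5 207. ] [16. 17.] [ 0.4532 -0.1146  0.02  ]
orange [329.5 222. ] [16. 17.] [ 0.4002 -0.2189  0.02  ]
blue [379.5  80.5] [11. 11.] [ 0.8908 -0.4111  0.02  ]
blue [357.5 139. ] [12. 13.] [ 0.6846 -0.3257  0.02  ]
blue [375.5 212.5] [17. 17.] [ 0.4294 -0.3778  0.02  ]
blue [356. 239.] [16. 18.] [ 0.3408 -0.3073  0.02  ]
blue [356. 239.] [16. 18.] [ 0.3408 -0.3073  0.02  ]
turq [391.5 172. ] [16. 17.] [ 0.5677 -0.439   0.02  ]
turq [366.5 179. ] [16. 17.] [ 0.545  -0.3514  0.02  ]
```

Request:
arm_command --pt "0 0.01 -0.02 0" --pt "0 0.01 -0.04 0" --pt "0 0.01 -0.056 0" --pt "0 0.01 -0.062 0" --pt "0 0.01 -0.064 0" --pt "0 0.01 -0.064 0" --pt "0 0.01 -0.064 0"

```text
time: 31.05
tool_pos: [0.5631, 0.272, 0.089]
ee_rot: [3.141, -0.0, 1.648]
wrist_force: [1.5, -0.3, -2.5]
width: 0.0557
finger_force: 29.8
```

Request:
arm_command --pt "-0.002 -0.002 -0.003 0" --pt "-0.002 -0.002 -0.004 0" --pt "-0.002 -0.002 -0.004 0"

```text
time: 31.3
tool_pos: [0.5621, 0.271, 0.0874]
ee_rot: [3.141, -0.0, 1.648]
wrist_force: [-0.6, 0.4, -1.0]
width: 0.0558
finger_force: 29.9
```

Request:
arm_command --pt "0 0 0 0" --pt "0 0 0 0" --pt "0 0 0 0" --pt "0 0 0 0" --pt "0 0 0 0" --pt "0 0 0 0" --claw 0.2

```text
time: 31.8
tool_pos: [0.5621, 0.271, 0.0871]
ee_rot: [3.141, -0.0, 1.648]
wrist_force: [-0.5, -0.5, 0.6]
width: 0.0751
finger_force: 0.0
```

Request:
arm_command --pt "0 0 0.05 0" --pt "0 0 0.12 0" --pt "0 0 0.2 0" --pt "0 0 0.25 0" --pt "-0.1 -0.15 0.25 0" --pt "-0.2 -0.3 0.25 0" --pt "-0.2 -0.3 0.25 0" --pt "-0.2 -0.3 0.25 0"

```text
time: 32.47
tool_pos: [0.4685, 0.1312, 0.212]
ee_rot: [3.141, 0.0, 1.649]
wrist_force: [-0.6, -1.0, -0.0]
width: 0.0752
finger_force: 0.0
```

Run:
```python
from h import *
st(); ims=snap("side"); im=snap("top")
for n,i in(("side",ims),("top",im)):
    for m,s in blobs(i,"pink",40): print(n,m.round(1),s)
    h=cv2.cvtColor(i,cv2.COLOR_RGB2HSV); g=cv2.inRange(h,(0,0,130),(179,60,255))
cv2.imwrite("pics/side13.png",ims[:,:,::-1]);cv2.imwrite("pics/top13.png",im[:,:,::-1])
print("bands should be at",w2px("side",[[.562,.271,.036],[.562,.271,.128],[.562,.271,.156]]).round(1).tolist(), w2px("top",[[.562,.271,.036],[.562,.271,.128],[.562,.271,.156]]).round(1).tolist())
a=cv2.resize(im[130:230,150:290,::-1],(560,400),interpolation=cv2.INTER_CUBIC); b=cv2.resize(ims[130:250,110:250,::-1],(233,200))
o=np.zeros((600,560,3),np.uint8);o[:400]=a;o[400:,:233]=b;cv2.imwrite("pics/c13.png",o)
```

```text
t 32.47 p [0.4685 0.1312 0.212 ] yaw 94.5 F [-0.6 -1.  -0. ] w 0.0752 ff 0.0 q [ 0.16 -0.06  1.5  -0.    1.69  0.08]
side [179.4 205.9] [165 193  29  26 443]
side [182.2 223.8] [168 216  27  15  93]
side [181.7 297.8] [175 293  11  11  56]
side [158.2 309.4] [152 304  12  11  81]
side [210.4 320. ] [205 316  11   9  72]
top [181.1 173.5] [172 164  20  22 168]
bands should be at [[180.3, 222.2], [176.9, 199.5], [175.8, 192.0]] [[183.8, 176.6], [179.3, 172.9], [177.8, 171.7]]
```

View pics/c13.png

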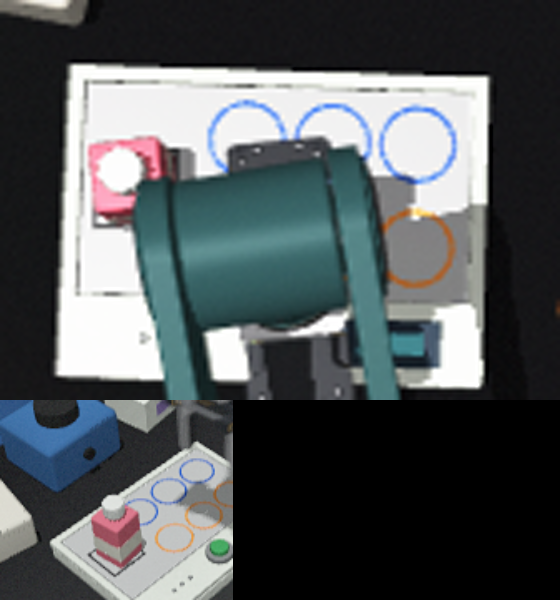

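The bottle stands upright within its square: cap at crop (122,170), square outline around the foot. The deck is flush. Next comes orange dish A, gripped along y because of the timer.

Request:
arm_command --pt "-0.03 -0.49 -0.1 -0.477" --pt "-0.03 -0.49 -0.1 -0.477" --pt "-0.03 -0.49 -0.1 -0.477" --pt "-0.03 -0.49 -0.1 -0.477" --pt "-0.03 -0.49 -0.1 -0.477" --pt "-0.03 -0.49 -0.1 -0.477" --pt "-0.03 -0.49 -0.1 -0.477" --pt "-0.03 -0.49 -0.1 -0.477" --claw 0

```text
time: 33.23
tool_pos: [0.4546, -0.1148, 0.1612]
ee_rot: [-3.141, 0.0, 0.638]
wrist_force: [0.3, -0.8, 0.5]
width: 0.0939
finger_force: 0.0
```

Request:
arm_command --pt "0 0 -0.1 -0.31" --pt "0 0 -0.1 -0.31" --pt "0 0 -0.1 -0.31" --pt "0 0 -0.1 -0.31" --pt "0 0 -0.1 -0.31" --pt "0 0 -0.1 -0.31" --pt "0 0 -0.1 -0.31"

```text
time: 33.82
tool_pos: [0.4552, -0.1124, 0.1122]
ee_rot: [3.142, -0.001, 0.002]
wrist_force: [-0.2, 0.6, 0.6]
width: 0.0942
finger_force: 0.0
```

Run:
```python
from h import *
st(); im=snap("top"); ims=snap("side")
for d in dishes("top",im): print(*d)
for d in dishes("side",ims)[:3]: print(*d)
h=cv2.cvtColor(im,cv2.COLOR_RGB2HSV); w=cv2.inRange(h,(0,0,150),(179,60,255)); w[:155]=0;w[205:]=0;w[:,:168]=0;w[:,200:]=0
p=mask(im,"pink");y,x=np.nonzero(p[:, :210]);print("pink bbox",x.min(),x.max(),y.min(),y.max())
# cap: white region enclosed in pink hull
hull=cv2.convexHull(np.c_[x,y]); m=np.zeros_like(p); cv2.fillConvexPoly(m,hull,255); c=cv2.erode(m,np.ones((3,3)))&w&~p
n,l,s,ce=cv2.connectedComponentsWithStats(c)
for k in range(1,n):
    if s[k][4]>20: print("cap",ce[k],s[k],px2w("top",ce[k],.156)[0].round(4))
at(.4532,-.1146,.006,0)
```

```text
t 33.82 p [ 0.4552 -0.1124  0.1122] yaw 0.1 F [-0.2  0.6  0.6] w 0.0942 ff 0.0 q [-0.36 -0.06  1.7   0.    1.49  1.21]
blue [379.5  80.5] [11. 11.] [ 0.8908 -0.4111  0.02  ]
blue [357.5 139. ] [12. 13.] [ 0.6846 -0.3257  0.02  ]
blue [375.5 212.5] [17. 17.] [ 0.4294 -0.3778  0.02  ]
blue [356. 239.] [16. 18.] [ 0.3408 -0.3073  0.02  ]
blue [356. 239.] [16. 18.] [ 0.3408 -0.3073  0.02  ]
turq [391.5 172. ] [16. 17.] [ 0.5677 -0.439   0.02  ]
turq [366.5 179. ] [16. 17.] [ 0.545  -0.3514  0.02  ]
orange [326. 163.] [14. 18.] [ 0.3974 -0.2147  0.02  ]
orange [293.  172.5] [13. 18.] [ 0.4517 -0.11    0.02  ]
blue [276.5 104. ] [10. 11.] [ 0.7157 -0.3678  0.02  ]
pink bbox 110 194 164 264
cap [179.53921569 172.08823529] [174 167  12  12 102] [0.5606 0.2658 0.156 ]
cap [175.07065217 190.82608696] [168 170  24  35 368] [0.5032 0.2798 0.156 ]
shares [-0.004 -0.004 -0.212] turn -0.001 rows 3
```

Request:
arm_command --pt "-0.004 -0.004 -0.08 0" --pt "-0.004 -0.004 -0.15 0" --pt "-0.004 -0.004 -0.2 0" --pt "-0.004 -0.004 -0.21 0" --pt "-0.004 -0.004 -0.21 0" --pt "-0.004 -0.004 -0.21 0"

```text
time: 34.42
tool_pos: [0.4535, -0.115, 0.0082]
ee_rot: [3.141, -0.002, 0.001]
wrist_force: [-0.2, -0.4, 0.3]
width: 0.0941
finger_force: 0.0
```

Request:
arm_command --pt "0 0 0 0" --pt "0 0 0 0" --pt "0 0 0 0" --pt "0 0 0 0" --pt "0 0 0 0" --pt "0 0 0 0" --pt "0 0 0 0" --pt "0 0 0 0" --claw 1

```text
time: 35.08
tool_pos: [0.4528, -0.1148, 0.0075]
ee_rot: [3.141, -0.001, 0.0]
wrist_force: [-0.8, -0.7, 2.9]
width: 0.0593
finger_force: 30.0
```

Request:
arm_command --pt "0 0 0.02 0" --pt "0 0 0.06 0" --pt "0 0 0.12 0" --pt "0 0 0.15 0" --pt "0 0 0.15 0"

```text
time: 35.5
tool_pos: [0.4553, -0.1157, 0.0866]
ee_rot: [3.138, -0.008, 0.0]
wrist_force: [1.2, 0.3, 0.1]
width: 0.0592
finger_force: 30.0
```

Run:
```python
from h import *
st(); at(.508,.038,.08)
```

```text
t 35.5 p [ 0.4553 -0.1157  0.0866] yaw 0.0 F [1.2 0.3 0.1] w 0.0592 ff 30.0 q [-0.37 -0.04  1.74  0.    1.43  1.2 ]
shares [ 0.105  0.307 -0.013] turn 0.0 rows 4
```

Request:
arm_command --pt "0.105 0.307 0 0" --pt "0.105 0.307 0 0" --pt "0.105 0.307 0 0" --pt "0.105 0.307 0 0" --pt "0.105 0.307 0 0" --pt "0.105 0.307 0 0" --pt "0.105 0.307 -0.03 0" --pt "0.105 0.307 -0.03 0"

```text
time: 36.17
tool_pos: [0.5025, 0.0379, 0.0639]
ee_rot: [3.141, 0.006, -0.001]
wrist_force: [-0.6, -0.8, -1.4]
width: 0.059
finger_force: 30.0
```

Run:
```python
from h import *
st(); at(.508,.038,.0435)
```

```text
t 36.17 p [0.5025 0.0379 0.0639] yaw -0.0 F [-0.6 -0.8 -1.4] w 0.059 ff 30.0 q [-0.04  0.06  1.68 -0.    1.4   1.53]
shares [ 0.011  0.    -0.041] turn 0.0 rows 1
```

Request:
arm_command --pt "0.006 0 -0.01 0" --pt "0.006 0 -0.02 0" --pt "0.006 0 -0.03 0" --pt "0.006 0 -0.036 0" --pt "0.006 0 -0.038 0" --pt "0.006 0 -0.038 0" --pt "0.006 0 -0.038 0"

```text
time: 36.75
tool_pos: [0.5081, 0.0387, 0.0482]
ee_rot: [3.141, -0.0, -0.0]
wrist_force: [-0.5, 0.4, -0.6]
width: 0.0589
finger_force: 30.0
```

Request:
arm_command --pt "0 0 -0.005 0" --pt "0 0 -0.009 0" --pt "0 0 -0.009 0" --pt "0 0 -0.009 0"

```text
time: 37.08
tool_pos: [0.5081, 0.0389, 0.0435]
ee_rot: [3.141, -0.0, 0.0]
wrist_force: [1.1, -0.0, -0.1]
width: 0.0593
finger_force: 30.0
```

Request:
arm_command --pt "0 0 0 0" --pt "0 0 0 0" --pt "0 0 0 0" --pt "0 0 0 0" --pt "0 0 0 0" --claw 0.1

```text
time: 37.5
tool_pos: [0.508, 0.0388, 0.0435]
ee_rot: [3.141, -0.0, 0.0]
wrist_force: [-0.2, 0.9, 0.2]
width: 0.0844
finger_force: 0.0
```

Request:
arm_command --pt "0 0 0.04 0" --pt "0 0 0.1 0" --pt "-0.1 -0.2 0.15 0.36" --pt "-0.1 -0.2 0.15 0.36" --pt "-0.1 -0.2 0.15 0.36" --pt "-0.1 -0.2 0.15 0.36" --pt "-0.1 -0.2 0.15 0.36" --pt "-0.1 -0.2 0.15 0.36" --claw 0

```text
time: 38.17
tool_pos: [0.4579, -0.0621, 0.119]
ee_rot: [3.141, -0.001, 0.717]
wrist_force: [-0.5, 0.1, 0.7]
width: 0.0938
finger_force: 0.0
```

Request:
arm_command --pt "-0.116 -0.314 -0.05 0.39" --pt "-0.116 -0.314 -0.05 0.39" --pt "-0.116 -0.314 -0.05 0.39" --pt "-0.116 -0.314 -0.05 0.39" --pt "-0.116 -0.314 -0.05 0.39" --pt "-0.116 -0.314 -0.05 0.39" --pt "-0.116 -0.314 -0.05 0.39" --pt "-0.116 -0.314 -0.05 0.39"

```text
time: 38.83
tool_pos: [0.3996, -0.2188, 0.0934]
ee_rot: [-3.141, -0.0, 1.53]
wrist_force: [-0.4, 0.4, -0.3]
width: 0.0938
finger_force: 0.0
```

Run:
```python
from h import *
st(); im=snap("top"); ims=snap("side")
for d in dishes("top",im): print(*d)
print([ (n,px2w(n,m[1],.056)[0].round(4)) for n,i in(("top",im),("side",ims)) for m in dishes(n,i) if m[0]=="orange"])
at(.4002,-.2189,.006,90)
```

```text
t 38.83 p [ 0.3996 -0.2188  0.0934] yaw 87.7 F [-0.4  0.4 -0.3] w 0.0938 ff 0.0 q [-0.63 -0.07  1.76  0.    1.46 -0.59]
orange [253.5 191.5] [18.4 18.4] [0.5089 0.0375 0.02  ]
orange [327. 222.] [16. 12.] [ 0.4003 -0.2104  0.02  ]
blue [379.5  80.5] [11. 11.] [ 0.8908 -0.4111  0.02  ]
blue [357.5 139. ] [12. 13.] [ 0.6846 -0.3257  0.02  ]
turq [391.5 172. ] [16. 17.] [ 0.5677 -0.439   0.02  ]
turq [366.5 179. ] [16. 17.] [ 0.545  -0.3514  0.02  ]
[('top', array([0.5057, 0.0383, 0.056 ])), ('top', array([ 0.4  , -0.203,  0.056])), ('side', array([ 0.3786, -0.1783,  0.056 ])), ('side', array([0.5033, 0.0425, 0.056 ]))]
shares [ 0.    -0.001 -0.175] turn 0.021 rows 3
```

Request:
arm_command --pt "0 0 -0.07 0.02" --pt "0 0 -0.13 0.02" --pt "0 0 -0.166 0.02" --pt "0 0 -0.174 0.02" --pt "0 0 -0.174 0.02" --pt "0 0 -0.174 0.02"

```text
time: 39.43
tool_pos: [0.4009, -0.2184, 0.0075]
ee_rot: [3.14, 0.001, 1.571]
wrist_force: [-1.0, -1.1, 0.6]
width: 0.0939
finger_force: 0.0
```

Request:
arm_command --pt "0 0 0 0" --pt "0 0 0 0" --pt "0 0 0 0" --pt "0 0 0 0" --pt "0 0 0 0" --pt "0 0 0 0" --pt "0 0 0 0" --pt "0 0 0 0" --claw 1

```text
time: 40.1
tool_pos: [0.4004, -0.2184, 0.0069]
ee_rot: [3.141, 0.0, 1.571]
wrist_force: [-0.4, 0.9, 2.4]
width: 0.0593
finger_force: 30.0
```

Request:
arm_command --pt "0 0 0.02 0" --pt "0 0 0.06 0" --pt "0 0 0.12 0" --pt "0 0 0.16 0" --pt "0 0 0.16 0" --pt "0 0 0.16 0"

```text
time: 40.6
tool_pos: [0.4007, -0.2187, 0.0879]
ee_rot: [3.139, 0.002, 1.571]
wrist_force: [-0.2, 0.1, -0.5]
width: 0.0597
finger_force: 30.0
```

Run:
```python
from h import *
st(); at(.5146,.182,.085)
```

```text
t 40.6 p [ 0.4007 -0.2187  0.0879] yaw 90.0 F [-0.2  0.1 -0.5] w 0.0597 ff 30.0 q [-0.62 -0.07  1.77 -0.    1.44 -0.62]
shares [ 0.228  0.801 -0.006] turn 0.0 rows 10
```

Request:
arm_command --pt "0.114 0.4 0 0" --pt "0.114 0.4 0 0" --pt "0.114 0.4 0 0" --pt "0.114 0.4 0 0" --pt "0.114 0.4 0 0" --pt "0.114 0.4 0 0" --pt "0.114 0.4 0 0" --pt "0.114 0.4 0 0"

```text
time: 41.27
tool_pos: [0.4558, -0.0182, 0.0849]
ee_rot: [-3.138, 0.0, 1.572]
wrist_force: [-0.6, -0.0, -1.2]
width: 0.059
finger_force: 30.0
```

Request:
arm_command --pt "0.114 0.4 0 0" --pt "0.114 0.4 0 0" --pt "0.114 0.4 0 0" --pt "0.114 0.4 0 0" --pt "0.114 0.4 0 0" --pt "0.114 0.4 0 0" --pt "0.114 0.4 0 0" --pt "0.114 0.4 0 0"

```text
time: 41.93
tool_pos: [0.5138, 0.1798, 0.0856]
ee_rot: [-3.14, 0.001, 1.569]
wrist_force: [-0.6, -0.6, -0.4]
width: 0.0592
finger_force: 30.0
```

Request:
arm_command --pt "0 0 -0.03 0" --pt "0 0 -0.055 0" --pt "0 0 -0.07 0" --pt "0 0 -0.078 0" --pt "0 0 -0.078 0" --pt "0 0 -0.078 0"

```text
time: 42.43
tool_pos: [0.514, 0.1812, 0.0474]
ee_rot: [-3.141, 0.0, 1.57]
wrist_force: [0.6, -0.0, -0.1]
width: 0.0594
finger_force: 30.0
```

Request:
arm_command --pt "0 0 -0.004 0" --pt "0 0 -0.008 0" --pt "0 0 -0.008 0" --pt "0 0 -0.008 0"

```text
time: 42.77
tool_pos: [0.5141, 0.1819, 0.0436]
ee_rot: [3.141, -0.0, 1.572]
wrist_force: [0.1, 0.2, -0.9]
width: 0.0592
finger_force: 30.0
```

Request:
arm_command --pt "0 0 0 0" --pt "0 0 0 0" --pt "0 0 0 0" --pt "0 0 0 0" --claw 0.2

```text
time: 43.1
tool_pos: [0.5142, 0.1819, 0.0437]
ee_rot: [3.141, -0.0, 1.571]
wrist_force: [-0.7, -0.1, 0.3]
width: 0.075
finger_force: 0.0
```

Request:
arm_command --pt "0 0 0.06 0" --pt "0 0 0.12 0" --pt "-0.15 -0.3 0.15 0" --pt "-0.15 -0.3 0.15 0" --pt "-0.15 -0.3 0.15 0" --pt "-0.15 -0.3 0.15 0" --pt "-0.15 -0.3 0.15 0" --pt "-0.15 -0.3 0.15 0" --claw 0

```text
time: 43.77
tool_pos: [0.4388, 0.0304, 0.1192]
ee_rot: [3.14, -0.0, 1.567]
wrist_force: [0.2, 0.3, 0.2]
width: 0.0944
finger_force: 0.0
```

Run:
```python
from h import *
st(); im=snap("top"); ims=snap("side")
for n,i in(("top",im),("side",ims)):
    for d in dishes(n,i)[:6]: print(n,*d[:3],px2w(n,d[1],.056)[0].round(4),d[3])
at(.4294,-.3778,.09,90)
```

```text
t 43.77 p [0.4388 0.0304 0.1192] yaw 89.8 F [0.2 0.3 0.2] w 0.0944 ff 0.0 q [-0.06 -0.13  1.76  0.    1.51 -0.06]
top blue [379.5  80.5] [11. 11.] [ 0.8775 -0.3985  0.056 ] [ 0.8908 -0.4111  0.02  ]
top blue [357.5 139. ] [12. 13.] [ 0.6768 -0.3153  0.056 ] [ 0.6846 -0.3257  0.02  ]
top blue [375.5 212.5] [17. 17.] [ 0.4283 -0.366   0.056 ] [ 0.4294 -0.3778  0.02  ]
top blue [356. 239.] [16. 18.] [ 0.342  -0.2974  0.056 ] [ 0.3408 -0.3073  0.02  ]
top blue [356. 239.] [16. 18.] [ 0.342  -0.2974  0.056 ] [ 0.3408 -0.3073  0.02  ]
top turq [391.5 172. ] [16. 17.] [ 0.563  -0.4256  0.056 ] [ 0.5677 -0.439   0.02  ]
side orange [249.3 182.8] [21.3 15.5] [0.5033 0.0425 0.056 ] [0.5267 0.0142 0.02  ]
side blue [161.5 284.5] [13. 11.] [0.4396 0.4508 0.056 ] [0.4606 0.4374 0.02  ]
side blue [178.7 287.5] [13.3 11.5] [0.4016 0.4299 0.056 ] [0.4212 0.4156 0.02  ]
side blue [196. 291.] [12. 12.] [0.3628 0.41   0.056 ] [0.381  0.3951 0.02  ]
side blue [214.  294.5] [13. 12.] [0.3232 0.3892 0.056 ] [0.3399 0.3737 0.02  ]
side blue [173.5 303. ] [12. 11.] [0.3802 0.4676 0.056 ] [0.399  0.4548 0.02  ]
shares [-0.02  -0.82  -0.057] turn -0.0 rows 10
```

Request:
arm_command --pt "-0.01 -0.42 0 0" --pt "-0.01 -0.42 0 0" --pt "-0.01 -0.42 0 0" --pt "-0.01 -0.42 0 0" --pt "-0.01 -0.42 0 0" --pt "-0.01 -0.42 0 0" --pt "-0.01 -0.42 0 0" --pt "-0.01 -0.42 0 0"

```text
time: 44.53
tool_pos: [0.4347, -0.1768, 0.1179]
ee_rot: [-3.141, -0.002, 1.573]
wrist_force: [0.3, -0.2, -0.5]
width: 0.0938
finger_force: 0.0
```

Request:
arm_command --pt "-0.01 -0.395 -0.06 0" --pt "-0.01 -0.395 -0.06 0" --pt "-0.01 -0.395 -0.06 0" --pt "-0.01 -0.395 -0.06 0" --pt "-0.01 -0.395 -0.06 0" --pt "-0.01 -0.395 -0.06 0" --pt "-0.01 -0.395 -0.06 0" --pt "-0.01 -0.395 -0.06 0"

```text
time: 45.2
tool_pos: [0.4302, -0.3733, 0.0882]
ee_rot: [-3.141, -0.002, 1.574]
wrist_force: [-0.0, 0.7, 0.6]
width: 0.094
finger_force: 0.0
```

Run:
```python
from h import *
st(); at(.4294,-.3778,.006,90)
```

```text
t 45.2 p [ 0.4302 -0.3733  0.0882] yaw 90.2 F [-0.   0.7  0.6] w 0.094 ff 0.0 q [-0.81  0.18  1.5   0.    1.46 -0.82]
shares [-0.002 -0.009 -0.164] turn -0.002 rows 2
```

Request:
arm_command --pt "0 -0.006 -0.07 0" --pt "0 -0.006 -0.13 0" --pt "0 -0.006 -0.156 0" --pt "0 -0.006 -0.163 0" --pt "0 -0.006 -0.163 0" --pt "0 -0.006 -0.163 0"

```text
time: 45.7
tool_pos: [0.4303, -0.378, 0.0086]
ee_rot: [3.14, 0.002, 1.573]
wrist_force: [0.2, 0.2, -0.0]
width: 0.0939
finger_force: 0.0
```

Request:
arm_command --pt "0 0 0 0" --pt "0 0 0 0" --pt "0 0 0 0" --pt "0 0 0 0" --pt "0 0 0 0" --pt "0 0 0 0" --pt "0 0 0 0" --pt "0 0 0 0" --claw 1

```text
time: 46.37
tool_pos: [0.4293, -0.379, 0.0074]
ee_rot: [3.141, 0.0, 1.571]
wrist_force: [-0.6, 0.2, 0.7]
width: 0.0592
finger_force: 30.0
```

Request:
arm_command --pt "0 0 0.02 0" --pt "0 0 0.06 0" --pt "0 0 0.12 0" --pt "0 0 0.16 0" --pt "0 0 0.16 0" --pt "0 0 0.16 0"

```text
time: 46.87
tool_pos: [0.4296, -0.3794, 0.0887]
ee_rot: [3.139, 0.003, 1.571]
wrist_force: [0.3, -0.5, 0.0]
width: 0.0592
finger_force: 30.0
```

Run:
```python
from h import *
st(); at(.6025,.178,.088)
```

```text
t 46.87 p [ 0.4296 -0.3794  0.0887] yaw 90.0 F [ 0.3 -0.5  0. ] w 0.0592 ff 30.0 q [-0.82  0.19  1.49 -0.    1.46 -0.82]
shares [ 3.460e-01  1.115e+00 -1.000e-03] turn 0.0 rows 14
```

Request:
arm_command --pt "0.173 0.557 0 0" --pt "0.173 0.557 0 0" --pt "0.173 0.557 0 0" --pt "0.173 0.557 0 0" --pt "0.173 0.557 0 0" --pt "0.173 0.557 0 0" --pt "0.173 0.557 0 0" --pt "0.173 0.557 0 0"

```text
time: 47.53
tool_pos: [0.5155, -0.0928, 0.0848]
ee_rot: [-3.139, -0.005, 1.579]
wrist_force: [-0.8, -0.7, -0.9]
width: 0.0592
finger_force: 30.0
```

Request:
arm_command --pt "0.173 0.557 0 0" --pt "0.173 0.557 0 0" --pt "0.173 0.557 0 0" --pt "0.173 0.557 0 0" --pt "0.173 0.557 0 0" --pt "0.173 0.557 0 0" --pt "0.173 0.557 0 0" --pt "0.173 0.557 0 0"

```text
time: 48.2
tool_pos: [0.6016, 0.1848, 0.0841]
ee_rot: [-3.139, -0.003, 1.578]
wrist_force: [0.0, -0.3, 0.5]
width: 0.0594
finger_force: 30.0
```

Request:
arm_command --pt "0 0 -0.03 0" --pt "0 0 -0.055 0" --pt "0 0 -0.07 0" --pt "0 0 -0.078 0" --pt "0 0 -0.078 0" --pt "0 0 -0.078 0"

```text
time: 48.7
tool_pos: [0.6018, 0.1775, 0.0477]
ee_rot: [-3.141, 0.0, 1.57]
wrist_force: [-0.0, 1.1, 0.4]
width: 0.0592
finger_force: 30.0
```

Run:
```python
from h import *
st(); at(.6025,.178,.0434)
```

```text
t 48.7 p [0.6018 0.1775 0.0477] yaw 90.0 F [-0.   1.1  0.4] w 0.0592 ff 30.0 q [ 0.2   0.33  1.39 -0.    1.41  0.2 ]
shares [ 0.001  0.001 -0.009] turn 0.0 rows 1
```

Request:
arm_command --pt "0 0 -0.004 0" --pt "0 0 -0.008 0" --pt "0 0 -0.008 0" --pt "0 0 -0.008 0"

```text
time: 49.03
tool_pos: [0.6021, 0.1783, 0.0443]
ee_rot: [3.141, -0.0, 1.571]
wrist_force: [0.1, 0.4, 0.3]
width: 0.0591
finger_force: 30.0
```

Request:
arm_command --pt "0 0 0 0" --pt "0 0 0 0" --pt "0 0 0 0" --pt "0 0 0 0" --claw 0.25

```text
time: 49.37
tool_pos: [0.6021, 0.1784, 0.0442]
ee_rot: [3.141, -0.0, 1.571]
wrist_force: [0.3, 1.2, 0.1]
width: 0.0704
finger_force: 0.0
```

Request:
arm_command --pt "0 0 0.06 0" --pt "0 0 0.12 0" --pt "-0.15 -0.35 0.15 0" --pt "-0.25 -0.45 0.15 0" --pt "-0.25 -0.45 0.15 0" --pt "-0.25 -0.45 0.15 0" --pt "-0.25 -0.45 0.15 0" --pt "-0.25 -0.45 0.15 0"

```text
time: 50.03
tool_pos: [0.4799, -0.041, 0.1189]
ee_rot: [3.141, 0.0, 1.572]
wrist_force: [0.7, -0.3, -0.5]
width: 0.0705
finger_force: 0.0
```

Run:
```python
from h import *
st(); im=snap("top"); ims=snap("side")
for n,i in(("top",im),("side",ims)):
    for d in dishes(n,i)[:6]: print(n,*d[:3],px2w(n,d[1],.056)[0].round(4),d[3])
at(.3408,-.3073,.09,90)
```

```text
t 50.03 p [ 0.4799 -0.041   0.1189] yaw 90.1 F [ 0.7 -0.3 -0.5] w 0.0705 ff 0.0 q [-0.2  -0.03  1.67 -0.    1.51 -0.2 ]
top orange [210.6 189.7] [10.7 11.2] [0.5143 0.1801 0.056 ] [0.5177 0.1832 0.02  ]
top orange [253.5 191.5] [18.4 18.4] [0.5057 0.0383 0.056 ] [0.5089 0.0375 0.02  ]
top orange [210.6 189.7] [10.7 11.2] [0.5143 0.1801 0.056 ] [0.5177 0.1832 0.02  ]
top blue [379.5  80.5] [11. 11.] [ 0.8775 -0.3985  0.056 ] [ 0.8908 -0.4111  0.02  ]
top blue [357.5 139. ] [12. 13.] [ 0.6768 -0.3153  0.056 ] [ 0.6846 -0.3257  0.02  ]
top blue [211.5 164. ] [17. 18.] [0.6    0.1761 0.056 ] [0.6057 0.179  0.02  ]
side orange [249.3 182.8] [21.3 15.4] [0.5033 0.0425 0.056 ] [0.5266 0.0144 0.02  ]
side blue [161.5 284.5] [13. 11.] [0.4396 0.4508 0.056 ] [0.4606 0.4374 0.02  ]
side blue [178.7 287.5] [13.3 11.5] [0.4016 0.4299 0.056 ] [0.4212 0.4156 0.02  ]
side blue [196. 291.] [12. 12.] [0.3628 0.41   0.056 ] [0.381  0.3951 0.02  ]
side blue [214.  294.5] [13. 12.] [0.3232 0.3892 0.056 ] [0.3399 0.3737 0.02  ]
side blue [173.5 303. ] [12. 11.] [0.3802 0.4676 0.056 ] [0.399  0.4548 0.02  ]
shares [-0.277 -0.527 -0.059] turn 0.003 rows 8
```

Run:
```python
from h import *
for d in dishes("top"): print(*d)
```

```text
orange [253.5 191.5] [18.4 18.4] [0.5089 0.0375 0.02  ]
orange [210.9 189.8] [11.2 11.2] [0.5172 0.1822 0.02  ]
blue [379.5  80.5] [11. 11.] [ 0.8908 -0.4111  0.02  ]
blue [357.5 139. ] [12. 13.] [ 0.6846 -0.3257  0.02  ]
blue [211.5 164. ] [17. 18.] [0.6057 0.179  0.02  ]
blue [211.5 164. ] [17. 18.] [0.6057 0.179  0.02  ]
blue [356. 239.] [16. 18.] [ 0.3408 -0.3073  0.02  ]
blue [356. 239.] [16. 18.] [ 0.3408 -0.3073  0.02  ]
turq [391.5 172. ] [16. 17.] [ 0.5677 -0.439   0.02  ]
turq [366.5 179. ] [16. 17.] [ 0.545  -0.3514  0.02  ]
```

Request:
arm_command --pt "-0.277 -0.53 0 0" --pt "-0.277 -0.53 0 0" --pt "-0.277 -0.53 0 0" --pt "-0.277 -0.53 0 0" --pt "-0.277 -0.53 -0.06 0" --pt "-0.277 -0.53 -0.06 0" --pt "-0.277 -0.53 -0.06 0" --pt "-0.277 -0.53 -0.06 0" --claw 0

```text
time: 50.85
tool_pos: [0.3409, -0.3076, 0.0872]
ee_rot: [-3.14, 0.0, 1.568]
wrist_force: [-0.2, -0.3, 0.3]
width: 0.0939
finger_force: 0.0
```

Request:
arm_command --pt "0 0 0 0" --pt "0 0 0 0" --pt "0 0 0 0"

```text
time: 51.1
tool_pos: [0.3441, -0.3034, 0.0889]
ee_rot: [3.14, -0.001, 1.573]
wrist_force: [0.6, 0.0, -0.1]
width: 0.0941
finger_force: 0.0
```

Run:
```python
from h import *
st(); at(.3408,-.3073,.007,90)
```

```text
t 51.1 p [ 0.3441 -0.3034  0.0889] yaw 90.2 F [ 0.6  0.  -0.1] w 0.0941 ff 0.0 q [-0.85 -0.06  1.76  0.    1.45 -0.85]
shares [-0.007 -0.008 -0.164] turn -0.001 rows 2
```

Request:
arm_command --pt "-0.006 -0.008 -0.07 0" --pt "-0.006 -0.008 -0.13 0" --pt "-0.006 -0.008 -0.156 0" --pt "-0.006 -0.008 -0.164 0" --pt "-0.006 -0.008 -0.164 0" --pt "-0.006 -0.008 -0.164 0"

```text
time: 51.6
tool_pos: [0.341, -0.3085, 0.0078]
ee_rot: [3.14, 0.001, 1.573]
wrist_force: [-0.8, -0.9, 0.4]
width: 0.0939
finger_force: 0.0
```

Request:
arm_command --pt "0 0 0 0" --pt "0 0 0 0" --pt "0 0 0 0" --pt "0 0 0 0" --pt "0 0 0 0" --pt "0 0 0 0" --pt "0 0 0 0" --pt "0 0 0 0" --claw 1

```text
time: 52.27
tool_pos: [0.3398, -0.309, 0.007]
ee_rot: [3.141, 0.0, 1.571]
wrist_force: [0.4, -0.0, 2.6]
width: 0.0589
finger_force: 30.0
```

Request:
arm_command --pt "0 0 0.02 0" --pt "0 0 0.06 0" --pt "0 0 0.12 0" --pt "0 0 0.16 0" --pt "0 0 0.16 0" --pt "0 0 0.16 0" --pt "0 0 0.16 0"

```text
time: 52.85
tool_pos: [0.339, -0.3081, 0.0856]
ee_rot: [-3.14, -0.001, 1.571]
wrist_force: [0.8, 0.2, -0.8]
width: 0.0595
finger_force: 30.0
```

Run:
```python
from h import *
st(); at(.596,.034,.09)
```

```text
t 52.85 p [ 0.339  -0.3081  0.0856] yaw 90.0 F [ 0.8  0.2 -0.8] w 0.0595 ff 30.0 q [-0.86 -0.06  1.76 -0.    1.44 -0.86]
shares [0.514 0.684 0.009] turn 0.0 rows 11
```

Request:
arm_command --pt "0.257 0.342 0 0" --pt "0.257 0.342 0 0" --pt "0.257 0.342 0 0" --pt "0.257 0.342 0 0" --pt "0.257 0.342 0 0" --pt "0.257 0.342 0 0" --pt "0.257 0.342 0 0"

```text
time: 53.43
tool_pos: [0.4678, -0.1352, 0.0844]
ee_rot: [-3.138, -0.002, 1.576]
wrist_force: [0.3, -1.0, 0.2]
width: 0.0591
finger_force: 30.0
```

Request:
arm_command --pt "0.257 0.342 0 0" --pt "0.257 0.342 0 0" --pt "0.257 0.342 0 0" --pt "0.257 0.342 0 0" --pt "0.257 0.342 0 0" --pt "0.257 0.342 0 0" --pt "0.257 0.342 0 0" --pt "0.257 0.342 0 0"

```text
time: 54.1
tool_pos: [0.5953, 0.0316, 0.0852]
ee_rot: [-3.138, 0.001, 1.57]
wrist_force: [-0.6, -0.0, -0.7]
width: 0.0594
finger_force: 30.0
```

Request:
arm_command --pt "0 0 -0.03 0" --pt "0 0 -0.055 0" --pt "0 0 -0.07 0" --pt "0 0 -0.076 0" --pt "0 0 -0.076 0" --pt "0 0 -0.076 0"

```text
time: 54.6
tool_pos: [0.5964, 0.0327, 0.0486]
ee_rot: [-3.141, 0.0, 1.57]
wrist_force: [-0.3, 0.3, -1.3]
width: 0.0596
finger_force: 30.0
```

Run:
```python
from h import *
st(); at(.596,.034,.0432)
```

```text
t 54.6 p [0.5964 0.0327 0.0486] yaw 90.0 F [-0.3  0.3 -1.3] w 0.0596 ff 30.0 q [-0.04  0.27  1.48 -0.    1.4  -0.04]
shares [-0.001  0.003 -0.011] turn 0.0 rows 1
```

Request:
arm_command --pt "0 0.002 -0.005 0" --pt "0 0.002 -0.01 0" --pt "0 0.002 -0.01 0" --pt "0 0.002 -0.01 0"

```text
time: 54.93
tool_pos: [0.5966, 0.0345, 0.0436]
ee_rot: [3.141, 0.0, 1.572]
wrist_force: [-0.3, -0.3, -0.8]
width: 0.0592
finger_force: 30.0
```

Request:
arm_command --pt "0 0 0 0" --pt "0 0 0 0" --pt "0 0 0 0" --pt "0 0 0 0" --claw 0.25

```text
time: 55.27
tool_pos: [0.5968, 0.0343, 0.0438]
ee_rot: [3.141, 0.0, 1.571]
wrist_force: [-0.9, -0.2, -0.0]
width: 0.0702
finger_force: 0.0
```

Request:
arm_command --pt "0 0 0.06 0" --pt "0 0 0.12 0" --pt "-0.15 -0.25 0.2 0" --pt "-0.35 -0.4 0.25 0" --pt "-0.35 -0.4 0.25 0" --pt "-0.35 -0.4 0.25 0" --pt "-0.35 -0.4 0.25 0" --pt "-0.35 -0.4 0.25 0"

```text
time: 55.93
tool_pos: [0.4363, -0.1493, 0.1636]
ee_rot: [3.141, 0.001, 1.572]
wrist_force: [0.5, -1.0, 0.3]
width: 0.0703
finger_force: 0.0
```

Run:
```python
from h import *
st(); im=snap("top"); ims=snap("side")
for d in dishes("top",im): print(*d[:3],px2w("top",d[1],.056)[0].round(4))
def cap(im):
    w=cv2.inRange(cv2.cvtColor(im,cv2.COLOR_RGB2HSV),(0,0,150),(179,60,255)); p=mask(im,"pink"); p[:150]=0;p[205:]=0;p[:,:165]=0;p[:,205:]=0
    y,x=np.nonzero(p); m=np.zeros_like(p); cv2.fillConvexPoly(m,cv2.convexHull(np.c_[x,y]),255); c=cv2.erode(m,np.ones((3,3)))&w&~p
    n,l,s,ce=cv2.connectedComponentsWithStats(c)
    for k in range(1,n):
        if s[k][4]>40: print("cap",ce[k].round(1),s[k],px2w("top",ce[k],.156)[0].round(4))
cap(im)
for n,i in(("top",im),("side",ims)):
    for m,s in blobs(i,"green",40): print(n,m.round(1),s,px2w(n,m,.046)[0].round(4),px2w(n,m,.05)[0].round(4),px2w(n,m,.042)[0].round(4))
a=cv2.resize(im[135:240,150:400,::-1],(714,300),interpolation=cv2.INTER_CUBIC); b=cv2.resize(ims[110:260,110:330,::-1],(440,300))
o=np.zeros((600,714,3),np.uint8);o[:300]=a;o[300:,:440]=b;cv2.imwrite("pics/c14.png",o)
at(.433,.16,.12,90)
```

```text
t 55.93 p [ 0.4363 -0.1493  0.1636] yaw 90.1 F [ 0.5 -1.   0.3] w 0.0703 ff 0.0 q [-0.45 -0.1   1.64 -0.    1.6  -0.45]
orange [211. 190.] [11.3 11.3] [0.5132 0.1788 0.056 ]
orange [253.5 191.5] [18.4 18.4] [0.5057 0.0383 0.056 ]
orange [211. 190.] [11.3 11.3] [0.5132 0.1788 0.056 ]
blue [379.5  80.5] [11. 11.] [ 0.8775 -0.3985  0.056 ]
blue [357.5 139. ] [12. 13.] [ 0.6768 -0.3153  0.056 ]
blue [211.5 164. ] [17. 18.] [0.6    0.1761 0.056 ]
blue [254.  165.5] [17.7 17.7] [0.5926 0.0349 0.056 ]
blue [211.5 164. ] [17. 18.] [0.6    0.1761 0.056 ]
blue [254.  165.5] [17.7 17.7] [0.5926 0.0349 0.056 ]
turq [391.5 172. ] [16. 17.] [ 0.563  -0.4256  0.056 ]
turq [366.5 179. ] [16. 17.] [ 0.5409 -0.3404  0.056 ]
cap [179.5 172.1] [174 167  12  12 102] [0.5606 0.2658 0.156 ]
top [217.  214.7] [213 210   9  10  65] [0.4315 0.1606 0.046 ] [0.4314 0.1603 0.05  ] [0.4316 0.1609 0.042 ]
side [241.3 218.1] [236 214  12   9  85] [0.4368 0.1564 0.046 ] [0.4345 0.1591 0.05  ] [0.4391 0.1538 0.042 ]
shares [-0.006  0.625 -0.091] turn 0.003 rows 8
```

View pics/c14.png

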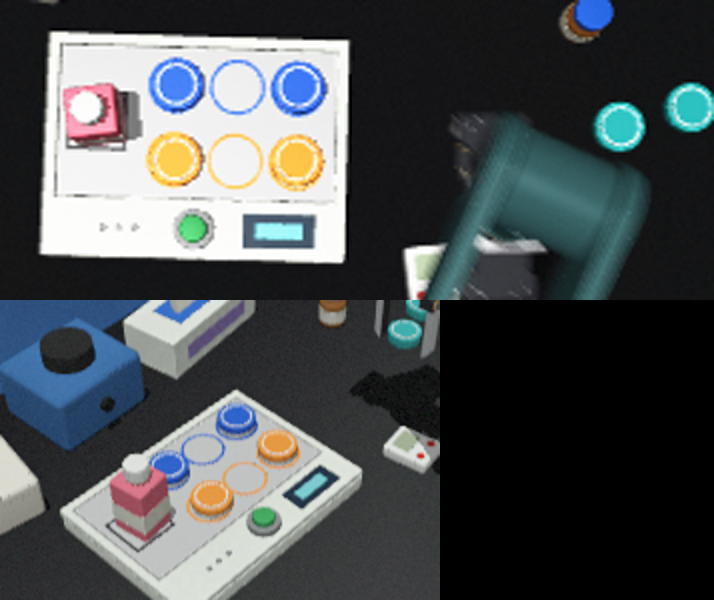

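All the dishes lie on rings of their colour: crop (176,84), (298,88), (174,160) and (297,160). The bottle is upright in its square and the button is at crop (194,228). Measured offsets are at most 4 mm for the dishes and about 7 mm for the bottle. Now the button.

Request:
arm_command --pt "-0.004 0.6 0 0" --pt "-0.004 0.6 0 0" --pt "-0.004 0.6 0 0" --pt "-0.004 0.6 0 0" --pt "-0.004 0.6 0 0" --pt "-0.004 0.6 0 0" --pt "-0.004 0.6 0 0" --pt "-0.004 0.6 0 0" --claw 1

```text
time: 56.7
tool_pos: [0.4348, 0.158, 0.1628]
ee_rot: [-3.141, -0.004, 1.579]
wrist_force: [1.1, -0.2, 0.1]
width: 0.0203
finger_force: 0.0
```

Request:
arm_command --pt "0 0 -0.1 0" --pt "0 0 -0.14 0" --pt "0 0 -0.14 0" --pt "0 0 -0.14 0" --pt "0 0 -0.14 0" --pt "0 0 -0.14 0"

```text
time: 57.2
tool_pos: [0.4375, 0.1518, 0.0954]
ee_rot: [3.137, -0.001, 1.571]
wrist_force: [0.3, -0.1, 0.3]
width: -0.0
finger_force: 0.0
```

Run:
```python
from h import *
st(); at(.4325,.16,.055)
```

```text
t 57.2 p [0.4375 0.1518 0.0954] yaw 90.0 F [ 0.3 -0.1  0.3] w -0.0 ff 0.0 q [ 0.21 -0.06  1.74  0.    1.46  0.21]
shares [-0.01   0.016 -0.081] turn 0.0 rows 1
```

Request:
arm_command --pt "-0.01 0.016 -0.03 0" --pt "-0.01 0.016 -0.06 0" --pt "-0.01 0.016 -0.08 0" --pt "-0.01 0.016 -0.088 0" --pt "-0.01 0.016 -0.094 0" --pt "-0.01 0.016 -0.1 0" --pt "-0.01 0.016 -0.1 0"

```text
time: 57.78
tool_pos: [0.4323, 0.16, 0.0516]
ee_rot: [3.138, -0.001, 1.571]
wrist_force: [-15.9, -3.0, 35.1]
width: 0.0006
finger_force: 17.6
```

Request:
arm_command --pt "0 0 0.006 0" --pt "0 0 0.006 0"

```text
time: 57.95
tool_pos: [0.4322, 0.16, 0.0519]
ee_rot: [3.138, -0.001, 1.571]
wrist_force: [-9.1, -1.3, 21.0]
width: 0.0003
finger_force: 10.7
```

Request:
arm_command --pt "0 0 0.006 0" --pt "0 0 0.006 0"

```text
time: 58.12
tool_pos: [0.4323, 0.16, 0.0524]
ee_rot: [3.137, -0.002, 1.571]
wrist_force: [-2.0, -0.8, 4.9]
width: 0.0005
finger_force: 2.4
```

Request:
arm_command --pt "0 0 0.004 0" --pt "0 0 0.004 0"

```text
time: 58.28
tool_pos: [0.4322, 0.1599, 0.0531]
ee_rot: [3.138, -0.001, 1.571]
wrist_force: [-1.1, 0.5, 4.4]
width: 0.0006
finger_force: 2.2
```

Request:
arm_command --pt "0 0 0.004 0" --pt "0 0 0.004 0"

```text
time: 58.45
tool_pos: [0.4322, 0.1599, 0.0541]
ee_rot: [3.138, -0.001, 1.571]
wrist_force: [1.1, 1.1, 4.5]
width: 0.0004
finger_force: 1.8
```

Request:
arm_command --pt "0 0 0.004 0" --pt "0 0 0.004 0"

```text
time: 58.62
tool_pos: [0.4318, 0.1598, 0.0556]
ee_rot: [3.139, -0.0, 1.571]
wrist_force: [2.0, 0.8, 2.6]
width: 0.0006
finger_force: 1.4
```

Request:
arm_command --pt "0 0 0.004 0" --pt "0 0 0.004 0"

```text
time: 58.78
tool_pos: [0.4308, 0.1594, 0.057]
ee_rot: [3.142, 0.0, 1.571]
wrist_force: [2.0, 0.5, 1.8]
width: 0.0003
finger_force: 1.0
```

The force fell from 35 N at the stop through a spring range of about 5 N over roughly 5 mm, so the button was fully pressed. I lift clear and check.

Request:
arm_command --pt "0 0 0.03 0" --pt "0 0 0.1 0" --pt "-0.05 -0.15 0.18 0" --pt "-0.1 -0.35 0.25 0" --pt "-0.1 -0.5 0.25 0" --pt "-0.1 -0.55 0.25 0" --pt "-0.1 -0.55 0.25 0" --pt "-0.1 -0.55 0.25 0"

```text
time: 59.45
tool_pos: [0.384, -0.0761, 0.1731]
ee_rot: [-3.138, -0.001, 1.572]
wrist_force: [1.3, 0.5, -0.4]
width: 0.0005
finger_force: 0.0
```

Request:
arm_command --pt "0 0 0 0" --pt "0 0 0 0" --pt "0 0 0 0" --pt "0 0 0 0" --pt "0 0 0 0" --pt "0 0 0 0"

```text
time: 59.95
tool_pos: [0.386, -0.0734, 0.1734]
ee_rot: [-3.14, -0.001, 1.574]
wrist_force: [0.0, 0.4, -0.2]
width: 0.0005
finger_force: 0.0
```

Run:
```python
from h import *
st(); im=snap("top"); ims=snap("side")
for d in dishes("top",im): print(*d[:3],px2w("top",d[1],.056)[0].round(4))
for n,i in(("top",im),("side",ims)):
    for m,s in blobs(i,"pink",80)[:3]: print(n,m.round(1),s)
    for m,s in blobs(i,"green",40): print(n,m.round(1),s)
```

```text
t 59.95 p [ 0.386  -0.0734  0.1734] yaw 90.2 F [ 0.   0.4 -0.2] w 0.0005 ff 0.0 q [-0.33 -0.26  1.76  0.    1.65 -0.34]
orange [211. 190.] [11.3 11.3] [0.5132 0.1788 0.056 ]
orange [253.5 191.5] [18.4 18.4] [0.5057 0.0383 0.056 ]
orange [211. 190.] [11.3 11.3] [0.5132 0.1788 0.056 ]
blue [379.5  80.5] [11. 11.] [ 0.8775 -0.3985  0.056 ]
blue [357.5 139. ] [12. 13.] [ 0.6768 -0.3153  0.056 ]
blue [211.5 164. ] [17. 18.] [0.6    0.1761 0.056 ]
blue [254.  165.5] [17.7 17.7] [0.5926 0.0349 0.056 ]
blue [211.5 164. ] [17. 18.] [0.6    0.1761 0.056 ]
blue [254.  165.5] [17.7 17.7] [0.5926 0.0349 0.056 ]
turq [391.5 172. ] [16. 17.] [ 0.563  -0.4256  0.056 ]
turq [366.5 179. ] [16. 17.] [ 0.5409 -0.3404  0.056 ]
turq [298.6 307.1] [16.7 12.6] [ 0.1253 -0.1011  0.056 ]
top [183.1 175.2] [172 164  22  22 249]
top [217.  214.7] [213 210   9  10  65]
side [179.5 205.9] [165 193  29  26 444]
side [182.1 223.8] [168 216  27  15  92]
side [241.3 218.1] [236 214  12   9  85]
```

```bash
python3 -c "
from bench import robot
print(robot.close_job())"
```

```text
the job is handed in; nothing more can be done
None
```

I handed the job in at about 60 s without seeing a verdict: by my measurements the deck is flush, all four dishes are within 4 mm of their rings, the bottle (which slipped from the grip twice before I got it standing) is upright about 7 mm from its square's centre, the button was pressed fully and released, and the arm is clear.

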